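# Serve the crispbreads from the baking sheet and fill the crate

## Robot

A 6-joint arm with a two-finger parallel gripper is mounted at the origin on a cart in front of the work surface, level with it; the furniture and walls round the work are solid. World frame = base frame: x ahead of the robot, y to its left, z up, the work surface at z = 0. Lengths are in m, angles in rad, forces in N, time in s.
With the tool pointing down it reaches from about 0.375 to 0.975 m from the base axis. Payload 3.8 kg.
Tool frame: the origin (TCP) lies midway between the tips of the shut fingers; the grasp point (between the pads) lies 19 mm behind it (bot.grip_point_offset is the z of the grasp point in the tool frame, in m); z points along the fingers, y is the line along which they close (so a half turn about z gives the same grasp; the last joint's range is limited). The gripper opens to 85 mm and grips with 20 to 120 N. Pads are 22 mm wide; open, the fingers measure 114 mm over their backs; the gripper's body (76 mm by 85 mm) begins 54 mm behind the grasp point. The pads swing forward as they close: fully open they stand 13 mm farther back than shut.
Start: joints at [-1.328, 0.264, 1.604, -0, 1.274, -0.037], TCP at [0.186, -0.649, 0.231] pointing down, gripper open.
Joint ranges: [-2.63, 2.63], [-0.94, 2.18], [0.31, 2.57], [-1.31, 4.45], [0, 2.66], [-2.55, 2.55]. Speed limits (rad/s): [2.57, 2.57, 3.14, 3.14, 3.14, 3.14].

## Interface

Orientations are given as a rotation vector (axis times angle).
In Python, from workcell import sensors, optics, order, bot gives the robot as it stands.
- The arm moves only by the tool play_rows, never from a script. Its argument "commands" is a list of rows, each a list of 6 numbers: the shift along the tool's x, y, z in cm, then the turn, a rotation vector about the tool's x, y, z in rad. In form: [[dx, dy, dz, wx, wy, wz], ...]. A call has 1 to 5 rows; each row shifts and turns the commanded pose from where the row before left it, along the tool's axes as they then stand; what a row does not reach is not made up. A row lasts 1/12 s, in which the tool goes at most 41.7 mm and 7.16 degrees, less where a joint would pass 70% of its speed; a pose out of reach is approached as far as the arm can. A call with a gripper value outside its range is refused whole. "grip" is the closure, from 0 (fully open) to 1 (shut), set as the call begins (left out, the last holds). The fingers move at their own pace and stop on an object; "force" is the grip in N (left out, the last holds). Time passes only in rows, so rows that do not move let the fingers close. It gives the time, the measured TCP pose, the force, the opening and the grip force at its end, in the units of the state.
- sensors.read_state(): the state, without advancing time (a new reading comes with each control period).
- optics.read_camera(name): name is "scene" or "top" or "wrist"; returns the picture (400x640x3 uint8, red, green, blue); there is no depth.
- optics.camera_info(name): a dict with "mtx" (3x3 intrinsics, pixels), "R" (3x3) and "t" (3): a world point X has camera coordinates R X + t. Camera axes: x right, y down, z forward; pixel columns grow to the right and rows downward; lengths in m; the calibration is good to about 2 mm. The wrist camera is an equidistant fisheye: a pixel r from the principal point sees the ray r / f radians off the axis. A picture is of the moment at which its call begins: read the wrist's pose just before it. camera_info takes no time and is no camera call; for the wrist camera it gives the pose at the moment of the call.
- order.finish_job(): hands the job in; it is judged then, once.
The state is a dict: "time": time; "q": joint angles; "joint_vel": joint speeds; "joint_torque": joint torques, N m; "tool_pos": TCP position; "tcp_rot": TCP orientation; "wrist_force": force on the tool from outside, world axes, zero at the start; "torque": the same for the moment, N m; "width": opening from 0.0 (shut) to 1.0 (fully open); "grip_force": force on a finger pad.
Only numpy, scipy, OpenCV 4.12 (cv2) and the standard library are available. Lean on these libraries where they do the work, as an engineer would, in place of code of your own. Each camera call takes 0.05 s, during which the arm holds its last target. There are 200 camera calls.

## Task

Lunch is ready: the crispbreads on the baking sheet are hot, so do not touch them with the fingers; slide the turner under each one and lift it onto the wooden serving board, lying flat, right side up and wholly on the board. Then lay the turner down flat on the baking sheet, blade down, and after that drop the lemon and garlic bulbs that lie loose on the worktop into the wooden crate, leaving the jars and shaker standing where they are.

Things in the scene. Friction and masses are not known exactly. Their poses are not given: they have to be found in the camera images.
- baking_sheet: Fixed flat aluminium baking sheet at the left, 230 (x) x 240 (y) mm, its flat top 6 mm above its origin (origin: centre of its underside). Its sides are flat and open except for one raised lip along its +y side: the lip's inner face is at y = +117 mm, and it rises 22 mm above the sheet. A crispbread slides when pushed, so push it with the turner towards +y until it stops against the lip; the blade then rides under its bevelled edge. The lip is straight along x.
- turner_blade (a point): Turner (kitchen spatula, 200 g, loose): this point is the centre of its steel blade, 1 mm above the blade's underside. Axes: +x points to the blade's free front edge, z up. The blade is 100 mm long (x -50 to +50), 54 mm wide and 2 mm thick. It stands on its blade by itself; at the start it stands on the baking sheet beside the crispbreads.
- turner_grip (a point): Where to hold the turner: the middle of its level black handle, 79 mm above the blade point and 22 mm behind it, same axes. The handle runs along x, from 57 mm behind to 48 mm ahead of this point, 20 mm wide (y) and 24 mm high; it stands over the blade and is joined to it only by a bent steel neck at the rear (behind x = -35 mm of the blade), so the blade's front 75 mm is free for a crispbread, with 67 mm of height under the handle.
- crispbread_a_mid (a point): Hot round rye crispbread, brown with dark seeds, rigid, 66 mm in diameter, 12 mm thick, 60 g; the point is its centre, half-way up (6 mm), z up. Its underside is flat out to 21 mm from the centre; from there the lower edge is bevelled and rises 4.5 mm by 31 mm out. It is slippery (friction about 0.35 on everything): it slides off a blade that is tilted nose down by 30 degrees or more. May be absent.
- crispbread_b_mid (a point): A second crispbread just like the first. May be absent.
- crispbread_c_mid (a point): A third crispbread just like the first. The crispbreads lie side by side in a row along the lip (along x), 72 mm apart, up to 52 mm short of the lip. May be absent.
- serving_board: Fixed wooden serving board, 240 (x) x 150 (y) mm, its top 16 mm above its origin (origin: centre of its underside).
- crate: Fixed open wooden crate, 140 x 140 mm outside, 70 mm high, walls and floor 6 mm, 12 mm square posts in the inner corners; origin: centre of its underside.
- lemon_mid (a point): Yellow lemon, 71 (x) x 53 (y) x 51 mm, 85 g; the point is its centre, about 26 mm above the worktop; its long axis is x. It rolls easily if pushed. May be absent.
- garlic_a_mid (a point): White garlic bulb, about 56 mm in diameter and high, 34 g; the point is its centre, 28 mm above the worktop. May be absent.
- garlic_b_mid (a point): A second garlic bulb just like the first. May be absent.
- salt_shaker: Salt shaker, 44 mm across, 90 mm high, loose, at the back; leave it standing. Origin: centre of its underside.
- spice_jar: Spice jar with a dark lid, 41 mm across, 105 mm high, loose, at the right; leave it standing. Origin: centre of its underside.
- jam_jar: Jam jar with a red lid, 65 x 69 mm, 86 mm high, loose, at the right front; leave it standing. Origin: centre of its underside.

How it is judged:
By the outcome, as a careful person would: the job done as asked, in the order asked, and still so for the second after the job is handed in, with the robot touching nothing.
Of crispbread_a, crispbread_b, crispbread_c only 2 to 3 are there at a start; the rules pass over those that are not, and their reading is None.
Of lemon, garlic_a, garlic_b only 2 to 3 are there at a start; the rules pass over those that are not, and their reading is None.
At some moment in a run one of garlic_a, garlic_b may be knocked a few centimetres aside while the robot is not near it.
It also fails if it takes over 210 s, if anything falls off the work surface, if the arm or the gripper's body presses on something with over 40 N, if the wrist force passes 120 N, or if a joint passes its speed limit or range.

## Working session

There is one attempt and no reset: what is moved stays moved. The work goes in short steps, Python scripts to look and compute and a tool call to move; the robot and the scene stay as the last step left them, time stands still between calls to the robot, and variables do not carry over. Pictures are saved under pics/ and viewed, at most 14 in all, crops included, and the job is handed in when it is done.

Besides the shell and the picture viewer there is one more tool, called as name([rows], argument=value, ...), one row to a line, values as JSON. play_rows: Moves the arm, as the interface text tells. Its arguments: {"type":"object","properties":{"commands":{"type":"array","items":{"type":"array","items":{"type":"number"}}},"grip":{"type":"number"},"force":{"type":"number"}},"required":["commands"]}

```bash
mkdir -p pics; ls; python3 - <<'E'
from workcell import sensors, optics, order, bot
import cv2
print(sensors.read_state()); print(bot.grip_point_offset)
for n in ("scene","top"):
    im=optics.read_camera(n); cv2.imwrite(f"pics/{n}0.png",im[:,:,::-1])
    i=optics.camera_info(n); print(n,i)
E
```

```text
pics
{'time': 0.0, 'q': array([-1.32789414e+00,  2.64760774e-01,  1.60539679e+00, -1.21477697e-06,
        1.27369470e+00, -3.69072911e-02]), 'joint_vel': array([-1.36621163e-03, -2.00415137e-03, -5.25630466e-06,  4.83863296e-04,
        1.61930372e-05,  8.13454270e-04]), 'joint_torque': array([-7.82876632e-04, -5.15115416e+01, -3.67317009e+01,  9.61583964e-06,
        1.31634559e-02,  8.06841911e-06]), 'tool_pos': array([ 0.18623122, -0.64803019,  0.22994459]), 'tcp_rot': array([-3.10867139e+00, -4.37778422e-01,  3.66483281e-04]), 'wrist_force': array([ 0.05054137, -0.33306204,  0.25179135]), 'torque': array([ 0.02768567,  0.03149761, -0.01654474]), 'grip_force': 0.0, 'width': 0.9942510676784496}
-0.0187
scene {'mtx': array([[446.06881091,   0.        , 320.75041977],
       [  0.        , 446.06881091, 210.26763939],
       [  0.        ,   0.        ,   1.        ]]), 'R': array([[ 0.8763099 , -0.48134252,  0.01975666],
       [-0.28362312, -0.54863237, -0.78648614],
       [ 0.38940837,  0.68360215, -0.61729185]]), 't': array([-0.52780898,  0.1881115 ,  1.33916119])}
top {'mtx': array([[379.53799501,   0.        , 318.86835948],
       [  0.        , 379.53799501, 200.34496073],
       [  0.        ,   0.        ,   1.        ]]), 'R': array([[-1.14114788e-03, -9.99960793e-01,  8.78129570e-03],
       [-9.97844616e-01,  5.62493689e-04, -6.56186348e-02],
       [ 6.56111226e-02, -8.83724920e-03, -9.97806135e-01]]), 't': array([-0.11109928,  0.58020563,  1.25701951])}
```

View pics/scene0.png

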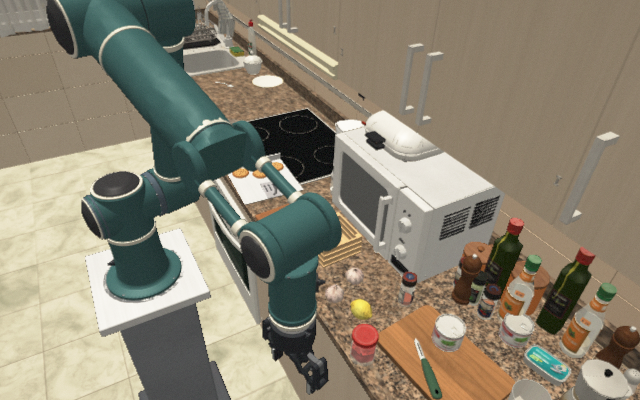

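View pics/top0.png

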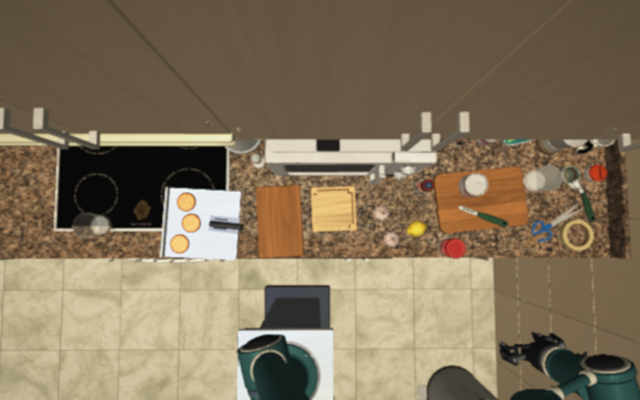

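Top view shows three crispbreads at about (186,202), (190,223) and (179,244). The turner handle runs (210,222) to (241,227), the board is at (279,221), the crate at (333,208), garlic at (381,213) and (391,239), and the lemon at (416,229).

```bash
cat > h.py <<'E'
import numpy as np, cv2
from scipy.spatial.transform import Rotation as Ro
from workcell import sensors, optics, order, bot
def ray(info,u,v,fish=False):
    K=info["mtx"];R=info["R"];t=info["t"]
    x=(u-K[0,2])/K[0,0];y=(v-K[1,2])/K[1,1]
    if fish:
        r=np.hypot(x,y)+1e-12; d=np.array([np.sin(r)*x/r,np.sin(r)*y/r,np.cos(r)])
    else: d=np.array([x,y,1.])
    return -R.T@t, R.T@d
def plane(info,u,v,z,fish=False):
    c,d=ray(info,u,v,fish); return c+d*(z-c[2])/d[2]
def blobs(m,amin,amax=1e9):
    n,l,s,c=cv2.connectedComponentsWithStats(m.astype(np.uint8))
    return [(c[i],s[i]) for i in range(1,n) if amin<=s[i,4]<=amax],l
E
python3 - <<'E'
from h import *
im=cv2.imread("pics/top0.png"); i=optics.camera_info("top")
hsv=cv2.cvtColor(im,cv2.COLOR_BGR2HSV); H,S,V=[hsv[:,:,k].astype(int) for k in range(3)]
roi=np.zeros(im.shape[:2],bool); roi[180:262,158:480]=1
sh=roi.copy(); sh[:,245:]=0
def show(n,m,z,a):
    for c,s in blobs(m&roi,a)[0]: print(n,c.round(1),s,plane(i,*c,z).round(4))
show("crisp",sh&(S>80)&(V>120)&(H<25),.018,60)
show("dark",sh&(V<70),.095,60)
show("lemon",(H>22)&(H<35)&(S>150)&(V>120)&(np.arange(640)>400),.026,20)
show("white",(S<70)&(V>140)&(np.arange(640)>365)&(np.arange(640)<405),.028,20)
# quads
for n,m,z in (("sheet",sh&(S<60)&(V>150),.006),("board",(H<15)&(S>100)&(np.arange(640)>252)&(np.arange(640)<306),.016),("crate",(S>60)&(V>140)&(np.arange(640)>306)&(np.arange(640)<360),.07)):
    m=cv2.morphologyEx((m&roi).astype(np.uint8),cv2.MORPH_CLOSE,np.ones((5,5)));cs=max(cv2.findContours(m,0,1)[0],key=cv2.contourArea)
    b=cv2.boxPoints(cv2.minAreaRect(cs)); print(n,b.round(1).tolist()); P=np.array([plane(i,*p,z)[:2] for p in b]);print(P.round(3).tolist(),P.mean(0).round(4),[np.linalg.norm(P[k]-P[k-1]).round(3) for k in range(4)])
c=im[175:265,155:415]; cv2.imwrite("pics/topc.png",cv2.resize(c,None,fx=3,fy=3,interpolation=cv2.INTER_CUBIC))
E
```

```text
crisp [239.4 183.9] [233 180  12  10  78] [0.6358 0.1563 0.018 ]
crisp [185.8 201.4] [177 193  18  18 263] [0.5768 0.3351 0.018 ]
crisp [190.7 222.6] [182 214  18  18 266] [0.506  0.3171 0.018 ]
crisp [179.1 243.5] [170 235  19  18 269] [0.4365 0.3541 0.018 ]
crisp [242.2 246. ] [238 234   7  25  96] [0.4278 0.1444 0.018 ]
dark [184.8 189.2] [158 180  68  48 764] [0.6106 0.3128 0.095 ]
dark [226.8 224.9] [210 222  33   8 133] [0.498  0.1788 0.095 ]
lemon [416.4 228.6] [407 222  19  15 202] [ 0.4849 -0.437   0.026 ]
white [380.9 215.6] [375 213  13   7  55] [ 0.5284 -0.3184  0.028 ]
white [389.8 237.4] [386 233  10  12  59] [ 0.456  -0.3471  0.028 ]
white [386.1 259.8] [366 258  39   4 131] [ 0.3822 -0.3339  0.028 ]
sheet [[158.0, 180.0], [240.0, 180.0], [240.0, 261.0], [158.0, 261.0]]
[[0.651, 0.435], [0.651, 0.157], [0.377, 0.153], [0.378, 0.428]] [0.514  0.2932] [np.float64(0.273), np.float64(0.278), np.float64(0.274), np.float64(0.274)]
board [[249.0, 186.60000610351562], [300.5, 183.39999389648438], [305.1000061035156, 256.20001220703125], [253.5, 259.5]]
[[0.627, 0.124], [0.638, -0.05], [0.393, -0.065], [0.383, 0.106]] [0.5102 0.0289] [np.float64(0.245), np.float64(0.174), np.float64(0.245), np.float64(0.172)]
crate [[307.0, 180.0], [359.0, 180.0], [359.0, 261.0], [307.0, 261.0]]
[[0.643, -0.073], [0.643, -0.241], [0.382, -0.239], [0.383, -0.073]] [ 0.5126 -0.1566] [np.float64(0.26), np.float64(0.169), np.float64(0.261), np.float64(0.166)]
```

View pics/topc.png

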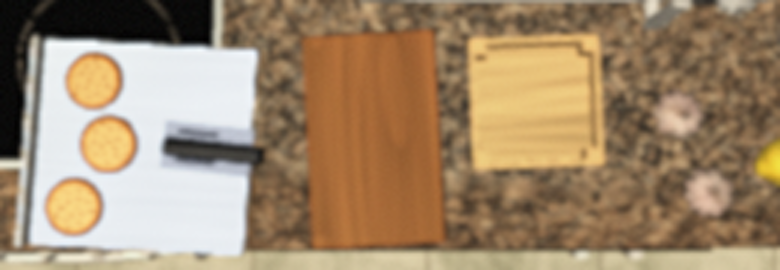

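```bash
python3 - <<'E'
from h import *
i=optics.camera_info("top"); s=optics.camera_info("scene")
P=lambda u,v,z:plane(i,155+u/3,175+v/3,z)[:2]
for n,c,z in (("sheet",[(40,37),(257,48),(244,254),(22,244)],.006),("board",[(303,36),(435,30),(441,244),(313,248)],.016),("crate",[(468,36),(603,36),(605,165),(472,170)],.07)):
    Q=np.array([P(u,v,z) for u,v in c]); print(n,Q.round(3).tolist(),Q.mean(0).round(4),[np.linalg.norm(Q[k]-Q[k-1]).round(3) for k in range(4)],
     [np.degrees(np.arctan2(*(Q[k]-Q[k-1])[::-1])).round(1) for k in range(4)])
for z in(.07,.103): print("handle",P(164,149,z).round(3),P(263,155,z).round(3))
print("blade",[P(u,v,.008).round(3) for u,v in((165,122),(163,165),(220,130))])
print("mw front (scene z0)",[plane(s,u,v,0).round(3) for u,v in((335,190),(395,268))], "top cam", (-i["R"].T@i["t"]).round(3), plane(i,290,178,0).round(3),plane(i,350,178,0.05).round(3))
E
```

```text
sheet [[0.626, 0.399], [0.613, 0.154], [0.382, 0.166], [0.393, 0.414]] [0.5033 0.2832] [np.float64(0.233), np.float64(0.246), np.float64(0.232), np.float64(0.248)] [np.float64(-3.5), np.float64(-92.9), np.float64(177.1), np.float64(87.3)]
board [[0.626, 0.101], [0.632, -0.048], [0.393, -0.055], [0.389, 0.087]] [0.51   0.0212] [np.float64(0.237), np.float64(0.149), np.float64(0.239), np.float64(0.142)] [np.float64(3.2), np.float64(-87.4), np.float64(-178.3), np.float64(91.7)]
crate [[0.62, -0.086], [0.62, -0.232], [0.481, -0.233], [0.476, -0.09]] [ 0.5493 -0.16  ] [np.float64(0.144), np.float64(0.146), np.float64(0.139), np.float64(0.143)] [np.float64(1.7), np.float64(-90.0), np.float64(-179.5), np.float64(92.1)]
handle [0.499 0.239] [0.492 0.134]
handle [0.499 0.23 ] [0.492 0.127]
blade [array([0.529, 0.256]), array([0.481, 0.257]), array([0.52 , 0.194])]
mw front (scene z0) [array([0.724, 0.109, 0.   ]), array([ 0.68 , -0.334,  0.   ])] top cam [ 0.496 -0.1    1.293] [ 0.658 -0.013  0.   ] [ 0.652 -0.214  0.05 ]
```

play_rows([
  [-2.5,-2.5,-1,0,0,0],
  [-2.5,-2.5,-1,0,0,0],
  [-2,-3,-1,0,0,0],
  [-2,-3,0,0,0,0],
  [0,-4,0,0,0,0],
])

```text
time: 0.52
tool_pos: [0.0557, -0.5302, 0.2616]
tcp_rot: [3.109, 0.435, -0.003]
wrist_force: [-0.3, -0.1, 0.4]
width: 1.002
grip_force: 0.0
```

```bash
cat >> h.py <<'E'
def Rdown(yaw,pitch=0):  # deg; tool x along yaw, pitch>0 = tool x nose up
    y=np.radians(yaw); x=np.array([np.cos(y),np.sin(y),0]); z=np.array([0,0,-1.])
    R=np.c_[x,np.cross(z,x),z]
    return R@Ro.from_euler('y',pitch,degrees=True).as_matrix()
def pose():
    s=sensors.read_state(); return s["tool_pos"],Ro.from_rotvec(s["tcp_rot"]).as_matrix()
def rows(wps,p=None,R=None,step=4.0,polar=False,rstep=6.5,ret=False):
    """wps: list of (pos,R[,step cm]); prints rows in tool axes from the pose (p,R)"""
    if p is None: p,R=pose()
    out=[]
    for w in wps:
        tp,tR=np.array(w[0],float),w[1]; st=w[2] if len(w)>2 else step
        pol=lambda q:np.array([np.hypot(q[0],q[1]),np.arctan2(q[1],q[0]),q[2]])
        rv=Ro.from_matrix(R.T@tR).as_rotvec(); p0,R0=p.copy(),R.copy()
        d=np.linalg.norm(tp-p0)*100
        if polar: a,b=pol(p0),pol(tp); d=100*np.hypot(np.hypot(b[0]-a[0],b[2]-a[2]),max(a[0],b[0])*(b[1]-a[1]))
        n=max(1,int(np.ceil(max(d/st,np.degrees(np.linalg.norm(rv))/rstep))))
        for k in range(1,n+1):
            if polar:
                c=a+(b-a)*k/n; q=np.array([c[0]*np.cos(c[1]),c[0]*np.sin(c[1]),c[2]])
            else: q=p0+(tp-p0)*k/n
            Q=R0@Ro.from_rotvec(rv*k/n).as_matrix()
            r=np.r_[(R.T@(q-p)*100).round(2),Ro.from_matrix(R.T@Q).as_rotvec().round(3)]+0.
            p=p+R@r[:3]/100; R=R@Ro.from_rotvec(r[3:]).as_matrix(); out.append(r.tolist())
    for k in range(0,len(out),5): print([[float(f"{v:g}") for v in r] for r in out[k:k+5]])
    return p,R
E
python3 - <<'E'
from h import *
rows([((.46,.15,.26),Rdown(87))],polar=True)
E
```

```text
[[3.94, 0.33, 0.0, 0.0, 0.0, -0.052], [3.93, 0.25, 0.0, 0.0, 0.0, -0.051], [3.92, 0.15, 0.0, 0.0, 0.0, -0.052], [3.91, 0.06, -0.01, 0.0, 0.0, -0.052], [3.89, -0.03, 0.0, 0.0, 0.001, -0.051]]
[[3.88, -0.11, 0.0, 0.0, 0.0, -0.052], [3.86, -0.2, 0.0, 0.0, 0.0, -0.052], [3.83, -0.29, 0.0, 0.0, 0.0, -0.051], [3.82, -0.38, 0.0, 0.0, 0.0, -0.052], [3.79, -0.46, 0.0, 0.0, 0.0, -0.052]]
[[3.76, -0.54, 0.0, 0.0, 0.0, -0.052], [3.73, -0.62, 0.0, 0.0, 0.0, -0.051], [3.71, -0.71, 0.0, 0.0, 0.001, -0.052], [3.67, -0.79, 0.01, 0.0, 0.0, -0.052], [3.64, -0.86, 0.0, 0.0, 0.0, -0.051]]
[[3.6, -0.95, 0.0, 0.0, 0.0, -0.052], [3.57, -1.03, 0.01, 0.0, 0.0, -0.052], [3.53, -1.1, 0.0, 0.0, 0.0, -0.051], [3.48, -1.17, 0.0, 0.0, 0.0, -0.052], [3.45, -1.25, 0.01, 0.0, 0.0, -0.052]]
[[3.4, -1.33, 0.0, 0.0, 0.001, -0.051], [3.36, -1.39, 0.01, 0.0, 0.0, -0.052], [3.31, -1.47, 0.0, 0.0, 0.0, -0.052], [3.26, -1.53, 0.01, 0.0, 0.0, -0.051]]
```

play_rows([
  [3.9,0.3,0,0,0,-0.052],
  [3.9,0.25,0,0,0,-0.052],
  [3.9,0.15,0,0,0,-0.052],
  [3.9,0.05,0,0,0,-0.052],
  [3.9,0,0,0,0,-0.052],
])

```text
time: 0.93
tool_pos: [0.2424, -0.4628, 0.261]
tcp_rot: [-3.027, -0.84, -0.0]
wrist_force: [1.5, 0.0, -0.0]
width: 0.997
grip_force: 0.0
```

play_rows([
  [3.9,-0.1,0,0,0,-0.052],
  [3.85,-0.2,0,0,0,-0.052],
  [3.85,-0.3,0,0,0,-0.052],
  [3.8,-0.4,0,0,0,-0.052],
  [3.8,-0.45,0,0,0,-0.052],
])

```text
time: 1.35
tool_pos: [0.3865, -0.3361, 0.2608]
tcp_rot: [-2.892, -1.227, 0.0]
wrist_force: [0.4, -0.9, 0.3]
width: 1.0
grip_force: 0.0
```

play_rows([
  [3.75,-0.55,0,0,0,-0.052],
  [3.75,-0.6,0,0,0,-0.052],
  [3.7,-0.7,0,0,0,-0.052],
  [3.7,-0.8,0,0,0,-0.052],
  [3.65,-0.85,0,0,0,-0.052],
])

```text
time: 1.77
tool_pos: [0.4728, -0.1692, 0.2608]
tcp_rot: [-2.708, -1.591, 0.0]
wrist_force: [0.9, -0.5, 0.0]
width: 0.996
grip_force: 0.0
```

play_rows([
  [3.6,-0.95,0,0,0,-0.052],
  [3.55,-1,0,0,0,-0.052],
  [3.5,-1.1,0,0,0,-0.052],
  [3.5,-1.2,0,0,0,-0.052],
  [3.45,-1.25,0,0,0,-0.052],
])

```text
time: 2.18
tool_pos: [0.4912, 0.0132, 0.2608]
tcp_rot: [-2.479, -1.929, 0.001]
wrist_force: [0.5, -0.2, -0.6]
width: 1.001
grip_force: 0.0
```

play_rows([
  [3.4,-1.3,0,0,0,-0.05],
  [3.35,-1.4,0,0,0,-0.05],
  [3.3,-1.45,0,0,0,-0.05],
  [3.25,-1.5,0,0,0,-0.05],
  [0,0,0,0,0,0],
])

```text
time: 2.6
tool_pos: [0.4568, 0.1569, 0.2608]
tcp_rot: [-2.267, -2.17, -0.001]
wrist_force: [-0.0, -0.1, 0.2]
width: 1.003
grip_force: 0.0
```

```bash
python3 - <<'E'
from h import *
p,R=pose(); print(p,np.degrees(np.arctan2(R[1,0],R[0,0])))
i=optics.camera_info("wrist"); im=optics.read_camera("wrist")[:,:,::-1]; cv2.imwrite("pics/w1.png",im); np.savez("w1.npz",**i)
print(i, -i["R"].T@i["t"])
E
```

```text
[0.45682461 0.15686785 0.26082019] 87.49197041583155
{'mtx': array([[309.70691629,   0.        , 319.27508743],
       [  0.        , 309.70691629, 195.61320736],
       [  0.        ,   0.        ,   1.        ]]), 'R': array([[ 9.99029139e-01, -4.40438354e-02, -9.59615707e-04],
       [-4.20818381e-02, -9.60517923e-01,  2.75017161e-01],
       [-1.30345386e-02, -2.74709775e-01, -9.61438839e-01]]), 't': array([-0.44850737,  0.12715719,  0.45684053])} [0.45937764 0.22788133 0.40382342]
```

View pics/w1.png

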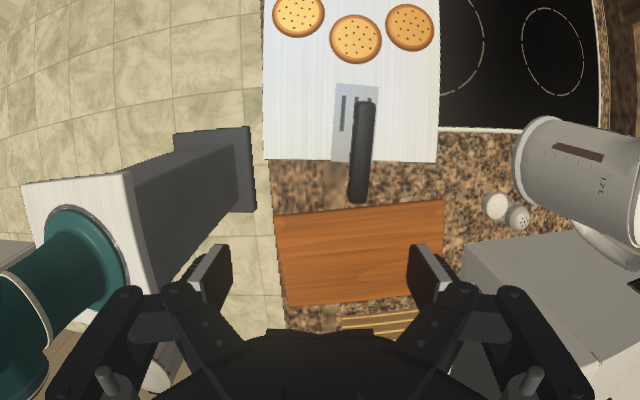

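Wrist view shows the handle from (366,102) to (357,202), the blade's front edge at (336,84)–(379,88), and the near sheet corners at (264,160) and (436,162).

```bash
python3 - <<'E'
from h import *
i=dict(np.load("w1.npz")); im=cv2.imread("pics/w1.png")
f=lambda u,v,z:plane(i,u,v,z,True)[:2].round(4)
hsv=cv2.cvtColor(im,cv2.COLOR_BGR2HSV); V=hsv[:,:,2]; H=hsv[:,:,0];S=hsv[:,:,1]
m=np.zeros(V.shape,bool); m[95:208,340:385]=1; m&=V<60
b,l=blobs(m,500); print([x[1] for x in b])
c=max(cv2.findContours(m.astype(np.uint8),0,1)[0],key=cv2.contourArea); print("rect",cv2.minAreaRect(c))
Q=np.array([f(u,v,.098) for u,v in cv2.boxPoints(cv2.minAreaRect(c))]); print(Q)
print("sheet",f(264,160,.006),f(436,162,.006),f(262,20,.006),f(440,10,.006))
print("blade front",f(336,84,.008),f(379,88,.008),"rear left",f(332,160,.008))
m=(S>90)&(V>110)&(H<25); m[80:]=0; m[:,:265]=0;m[:,440:]=0
for c,s in blobs(m,300)[0]: print(c,s,f(*c,.018))
print("board",[f(u,v,.016) for u,v in((274,213),(443,202),(288,306))])
E
```

```text
[array([347, 143,  24,  60, 573], dtype=int32)]
rect ((358.8565673828125, 173.07786560058594), (20.008399963378906, 58.848228454589844), 5.19442892074585)
[[0.4828 0.133 ]
 [0.4896 0.1935]
 [0.5096 0.1911]
 [0.5037 0.13  ]]
sheet [0.3836 0.166 ] [0.6151 0.1549] [0.3908 0.3517] [0.6273 0.366 ]
blade front [0.4814 0.2595] [0.5361 0.2535] rear left [0.4726 0.1619]
[297.81440781  16.43345543] [ 272    0   53   37 1638] [0.4378 0.3486]
[409.16620034  27.16731953] [ 385    4   49   47 1787] [0.5773 0.3338]
[355.10539461  38.82167832] [ 329   15   53   49 2002] [0.507  0.3161]
board [array([0.3927, 0.0956]), array([0.6249, 0.1004]), array([ 0.3986, -0.0562])]
```

```bash
python3 - <<'E'
from h import *
rows([((.500,.186,.16),Rdown(84.8)),((.500,.186,.065),Rdown(84.8),3)])
E
```

```text
[[1.12, 1.36, 3.36, 0.0, 0.0, 0.015], [1.13, 1.34, 3.36, -0.001, 0.0, 0.015], [1.16, 1.33, 3.36, 0.0, 0.0, 0.015], [0.0, 0.0, 2.38, 0.0, 0.0, 0.0], [0.0, 0.0, 2.37, 0.0, 0.0, 0.0]]
[[0.0, 0.0, 2.38, 0.0, 0.0, 0.0], [0.0, 0.0, 2.37, 0.0, 0.0, 0.0]]
```

play_rows([
  [1.15,1.35,3.35,0,0,0.015],
  [1.15,1.35,3.35,0,0,0.015],
  [1.15,1.35,3.35,0,0,0.015],
  [0,0,2.4,0,0,0],
  [0,0,2.4,0,0,0],
])

```text
time: 3.07
tool_pos: [0.5021, 0.1825, 0.1105]
tcp_rot: [-2.326, -2.111, 0.003]
wrist_force: [0.4, -0.3, -0.2]
width: 0.998
grip_force: 0.0
```

play_rows([
  [0,0,2.4,0,0,0],
  [0,0,2.4,0,0,0],
  [0,0,0,0,0,0],
  [0,0,0,0,0,0],
])

```text
time: 3.4
tool_pos: [0.5005, 0.182, 0.0632]
tcp_rot: [-2.326, -2.11, 0.007]
wrist_force: [-0.2, 0.3, 0.2]
width: 1.007
grip_force: 0.0
```

play_rows([
  [0,0,0,0,0,0],
  [0,0,0,0,0,0],
  [0,0,0,0,0,0],
  [0,0,0,0,0,0],
  [0,0,0,0,0,0],
], grip=1, force=30)

```text
time: 3.82
tool_pos: [0.5026, 0.1838, 0.066]
tcp_rot: [2.325, 2.112, 0.003]
wrist_force: [-1.0, 0.0, -0.8]
width: 0.3
grip_force: 0.0
```

play_rows([
  [0,0,0,0,0,0],
  [0,0,0,0,0,0],
  [0,0,0,0,0,0],
  [0,0,0,0,0,0],
  [0,0,0,0,0,0],
], grip=1, force=100)

```text
time: 4.23
tool_pos: [0.5024, 0.1838, 0.0656]
tcp_rot: [2.325, 2.112, 0.001]
wrist_force: [-2.3, -0.8, 6.2]
width: 0.219
grip_force: 97.0
```

```bash
python3 - <<'E'
from h import *
p,R=pose(); print(p,R.round(4).tolist())
im=optics.read_camera("top")[:,:,::-1]; cv2.imwrite("pics/t2.png",im)
i=optics.camera_info("wrist"); im=optics.read_camera("wrist")[:,:,::-1]; cv2.imwrite("pics/w2.png",im); np.savez("w2.npz",**i)
E
```

```text
[0.50236152 0.18382194 0.0656319 ] [[0.0957, 0.9954, 0.001], [0.9954, -0.0957, 0.0003], [0.0004, 0.001, -1.0]]
```

View pics/w2.png

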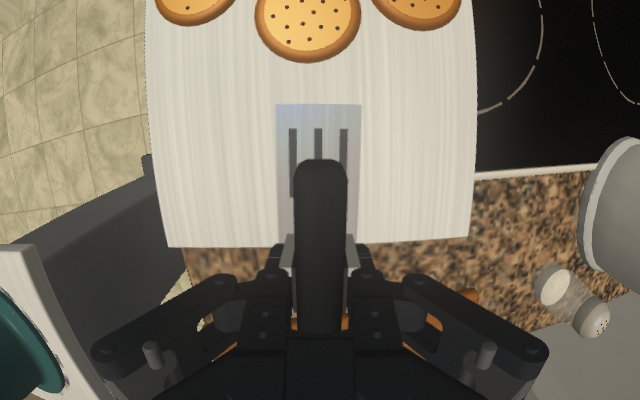

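The turner is gripped. Blade front edge is at (275,105)–(361,105), and the near sheet corners are at (168,246) and (467,237).

```bash
python3 - <<'E'
from h import *
i=dict(np.load("w2.npz")); f=lambda u,v,z=.006:plane(i,u,v,z,True)[:2].round(4)
print("blade",f(275,105,.008),f(361,105,.008)); print("sheet",f(168,246),f(467,237),f(145,20),f(476,60))
p,R=pose(); print("wcam off",R.T@(-i["R"].T@i["t"]-p))
E
```

```text
blade [0.4805 0.2604] [0.5355 0.2551]
sheet [0.3805 0.1672] [0.6138 0.1525] [0.3904 0.3403] [0.6218 0.2846]
wcam off [ 0.07142528 -0.00091814 -0.14281969]
```

```bash
cat >> h.py <<'E'
SC=np.array([.504,.280]); SX=np.array([.998,-.059]); SY=np.array([.059,.998]); SYAW=86.6
def sh(sx,sy,z): return np.r_[SC+sx*SX+sy*SY,z]
def insheet(p): d=p[:2]-SC; return np.array([d@SX,d@SY,p[2]])
E
python3 - <<'E'
from h import *
p,R=pose(); print(insheet(p)); Rs=Rdown(SYAW)
rows([(sh(.002,-.083,p[2]),Rs,.6),(sh(.002,.025,p[2]),Rs,.8),(sh(.002,.037,p[2]),Rs,.4)])
E
```

```text
[ 0.00405418 -0.09606064  0.06565038]
[[0.43, -0.08, 0.0, 0.0, 0.0, -0.012], [0.44, -0.08, 0.0, 0.001, 0.0, -0.012], [0.44, -0.08, 0.0, 0.0, 0.0, -0.012], [0.77, 0.0, 0.0, 0.0, 0.0, 0.0], [0.77, 0.0, 0.0, 0.0, 0.0, 0.0]]
[[0.77, 0.0, 0.0, 0.0, 0.0, 0.0], [0.77, 0.0, 0.0, 0.0, 0.0, 0.0], [0.77, 0.0, 0.0, 0.0, 0.0, 0.0], [0.78, 0.0, 0.0, 0.0, 0.0, 0.0], [0.77, 0.0, 0.0, 0.0, 0.0, 0.0]]
[[0.77, 0.0, 0.0, 0.0, 0.0, 0.0], [0.77, 0.0, 0.0, 0.0, 0.0, 0.0], [0.77, 0.0, 0.0, 0.0, 0.0, 0.0], [0.77, 0.0, 0.0, 0.0, 0.0, 0.0], [0.77, 0.0, 0.0, 0.0, 0.0, 0.0]]
[[0.77, -0.01, 0.0, 0.0, 0.0, 0.0], [0.77, 0.0, 0.01, 0.0, 0.0, 0.0], [0.3, 0.0, 0.0, 0.0, 0.0, 0.0], [0.3, 0.0, 0.0, 0.0, 0.0, 0.0], [0.3, 0.0, 0.0, 0.0, 0.0, 0.0]]
[[0.3, 0.0, 0.0, 0.0, 0.0, 0.0]]
```

play_rows([
  [0.45,-0.08,0,0,0,-0.012],
  [0.45,-0.08,0,0,0,-0.012],
  [0.45,-0.08,0,0,0,-0.012],
  [0.8,0,0,0,0,0],
  [0.8,0,0,0,0,0],
])

```text
time: 4.75
tool_pos: [0.5022, 0.2126, 0.0656]
tcp_rot: [2.286, 2.153, -0.0]
wrist_force: [0.0, -5.5, 7.6]
width: 0.227
grip_force: 97.2
```

play_rows([
  [0.8,0,0,0,0,0],
  [0.8,0,0,0,0,0],
  [0.8,0,0,0,0,0],
  [0.8,0,0,0,0,0],
  [0.8,0,0,0,0,0],
])

```text
time: 5.17
tool_pos: [0.5046, 0.2526, 0.0657]
tcp_rot: [2.285, 2.153, -0.001]
wrist_force: [-1.5, -5.9, 8.1]
width: 0.225
grip_force: 97.3
```

play_rows([
  [0.7,0,0,0,0,0],
  [0.7,0,0,0,0,0],
  [0.7,0,0,0,0,0],
  [0.7,0,0,0,0,0],
  [0.7,0,0,0,0,0],
])

```text
time: 5.58
tool_pos: [0.5066, 0.2873, 0.0657]
tcp_rot: [2.285, 2.153, -0.001]
wrist_force: [-1.2, -6.4, 7.7]
width: 0.221
grip_force: 97.3
```

```bash
python3 - <<'E'
from h import *
p,R=pose(); print(insheet(p)); print(R.round(3).tolist())
i=optics.camera_info("wrist"); im=optics.read_camera("wrist")[:,:,::-1]; cv2.imwrite("pics/w3.png",im); np.savez("w3.npz",**i)
E
```

```text
[0.00217331 0.00744879 0.06571409]
[[0.06, 0.998, 0.001], [0.998, -0.06, -0.002], [-0.002, 0.001, -1.0]]
```

View pics/w3.png

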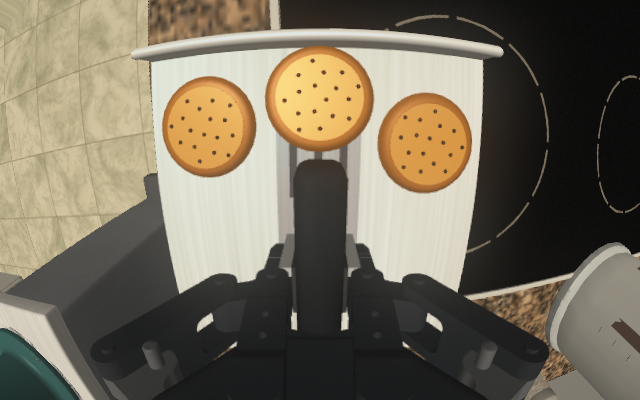

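The crispbread is at the lip and the blade has started under it (biscuit at (319,99), lip at row ~45). I'll push on.

play_rows([
  [0.5,0,0,0,0,0],
  [0.5,0,0,0,0,0],
  [0.5,0,0,0,0,0],
  [0.5,0,0,0,0,0],
  [0.4,0,0,0,0,0],
])

```text
time: 6.05
tool_pos: [0.508, 0.3112, 0.0657]
tcp_rot: [2.285, 2.153, -0.001]
wrist_force: [0.0, -6.9, 9.0]
width: 0.222
grip_force: 98.0
```

play_rows([
  [0.2,0,0,0,0,0],
  [0.2,0,0,0,0,0],
  [0.2,0,0,0,0,0],
  [0,0,0,0,0,0],
])

```text
time: 6.38
tool_pos: [0.5084, 0.3173, 0.0657]
tcp_rot: [2.285, 2.153, -0.001]
wrist_force: [-1.7, -5.8, 6.9]
width: 0.221
grip_force: 97.7
```

```bash
python3 - <<'E'
from h import *
p,R=pose(); print(insheet(p)); print(R.round(3).tolist())
i=optics.camera_info("wrist"); im=optics.read_camera("wrist")[:,:,::-1]; np.savez("w4.npz",**i); cv2.imwrite("pics/w4.png",im)
hsv=cv2.cvtColor(im,cv2.COLOR_BGR2HSV);H,S,V=cv2.split(hsv)
m=(S>90)&(V>110)&(H<25); m[:30]=0;m[220:]=0;m[:,:150]=0;m[:,490:]=0
for c,s in blobs(m,1000)[0]: print(c,s,[insheet(plane(i,*c,z,True)).round(4) for z in(.018,.021)])
for u,v in((318,60),(318,50),(318,40)): print(insheet(plane(i,u,v,.006,True)),insheet(plane(i,u,v,.028,True)))
E
```

```text
[0.00215187 0.03752385 0.06567497]
[[0.059, 0.998, 0.001], [0.998, -0.059, -0.002], [-0.001, 0.001, -1.0]]
[206.60250276  57.10986382] [ 150   30  120   62 5434] [array([-0.0693,  0.1447,  0.018 ]), array([-0.0682,  0.1441,  0.021 ])]
[318.47111496 137.13200462] [ 266   94  106   98 6924] [array([0.0011, 0.0912, 0.018 ]), array([0.0011, 0.0915, 0.021 ])]
[211.46276442 171.24558099] [ 166  123   92   97 6902] [array([-0.0688,  0.0705,  0.018 ]), array([-0.0677,  0.0711,  0.021 ])]
[421.57632707 182.56231454] [ 376  140   92   80 6066] [array([0.0687, 0.0627, 0.018 ]), array([0.0677, 0.0634, 0.021 ])]
[0.00078903 0.14081121 0.006     ] [0.0008326  0.13737287 0.028     ]
[0.00079319 0.1475404  0.006     ] [0.0008363  0.14337059 0.028     ]
[0.00079681 0.15435251 0.006     ] [0.00083953 0.14944222 0.028     ]
```

play_rows([
  [0.15,0,0,0,0,0],
  [0.15,0,0,0,0,0],
  [0.1,0,0,0,0,0],
])

```text
time: 6.68
tool_pos: [0.5085, 0.3209, 0.0657]
tcp_rot: [2.285, 2.153, -0.002]
wrist_force: [-1.2, -6.7, 8.1]
width: 0.226
grip_force: 98.1
```

play_rows([
  [0.1,0,0,0,0,0],
  [0.1,0,0,0,0,0],
  [0,0,0,0,0,0],
])

```text
time: 6.93
tool_pos: [0.5087, 0.323, 0.0657]
tcp_rot: [2.285, 2.153, -0.001]
wrist_force: [-1.0, -5.9, 7.2]
width: 0.221
grip_force: 98.0
```

play_rows([
  [0,0,-0.2,0,0,0],
  [0,0,-0.4,0,0.01,0],
  [0,0,-0.6,0,0.01,0],
  [0,0,-0.8,0,0.02,0],
  [0,0,-0.8,0,0.02,0],
])

```text
time: 7.35
tool_pos: [0.5072, 0.3232, 0.0923]
tcp_rot: [-2.255, -2.124, -0.067]
wrist_force: [0.1, -0.6, -2.1]
width: 0.222
grip_force: 97.4
```

play_rows([
  [0,0,-1,0,0.02,0],
  [0,0,-1,0,0.02,0],
  [0,0,-0.8,0,0,0],
  [0,0,-0.4,0,0,0],
  [0,0,0,0,0,0],
])

```text
time: 7.77
tool_pos: [0.5094, 0.3214, 0.1271]
tcp_rot: [-2.237, -2.106, -0.118]
wrist_force: [-0.7, -0.2, -2.6]
width: 0.223
grip_force: 97.4
```

```bash
python3 - <<'E'
from h import *
p,R=pose(); print(p,insheet(p)); print(R.round(3).tolist())
a=optics.read_camera("wrist")[:,:,::-1]; b=optics.read_camera("scene")[:,:,::-1]
b=cv2.resize(b[140:240,200:330],(520,400),interpolation=cv2.INTER_CUBIC)
cv2.imwrite("pics/l1.png",np.hstack([cv2.resize(a[:,100:520],(280,267)),cv2.resize(b,(347,267))]))
E
```

```text
[0.50943332 0.32143099 0.12711055] [0.00297802 0.0416687  0.12711055]
[[0.06, 0.998, 0.01], [0.993, -0.06, 0.102], [0.102, 0.003, -0.995]]
```

View pics/l1.png

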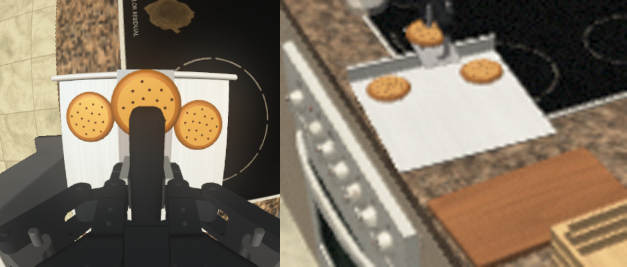

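Lifted cleanly: the biscuit is on the blade and the weight reading agrees. Next, plan the placing on the board.

```bash
cat >> h.py <<'E'
def F(x,y,z,pitch,yaw=90):  # TCP pose for blade-front-edge point (underside)
    R=Rdown(yaw,pitch); return (np.array([x,y,z])-R@np.array([.0741,-.0015,.0596]),R)
def carry(p,R,tp,tR,n=12):
    """smooth ramped straight move in n rows"""
    s=[0]; w=np.minimum(np.minimum(np.arange(1,n+1),4),np.arange(n,0,-1)); s=np.cumsum(w)/w.sum()
    rv=Ro.from_matrix(R.T@tR).as_rotvec()
    return [(p+(tp-p)*a,R@Ro.from_rotvec(rv*a).as_matrix(),99) for a in s]
def place(x,y,n=12,yaw=90,h=.065):
    p,R=pose(); tp,tR=F(x,y,h,6,yaw)
    print("carry"); p,R=rows(carry(p,R,tp,tR,n),p,R,rstep=9)
    print("tilt"); p,R=rows([(*F(x,y,.026,-15,yaw),2)]+[(*F(x,y,.026-.007*k/4,-15-23*k/4,yaw),9) for k in range(1,5)],p,R,rstep=6.2)
    print("retract"); p,R=rows([(*F(x,y-.075,.019,-38,yaw),1.0),(*F(x,y-.10,.08,-20,yaw),3)],p,R)
E
python3 -c "
from h import *
place(.503,.042)"
```

```text
carry
[[-0.99, 0.05, -0.08, 0.0, 0.0, -0.002], [-1.99, 0.09, -0.15, 0.001, 0.0, -0.003], [-2.98, 0.14, -0.23, 0.0, 0.001, -0.005], [-3.98, 0.15, -0.31, 0.001, 0.0, -0.007], [-3.97, 0.13, -0.3, 0.001, 0.001, -0.006]]
[[-3.98, 0.11, -0.32, 0.0, 0.0, -0.007], [-3.98, 0.08, -0.31, 0.001, 0.001, -0.006], [-3.98, 0.05, -0.32, 0.001, 0.0, -0.007], [-3.97, 0.02, -0.31, 0.001, 0.001, -0.007], [-2.99, 0.0, -0.24, 0.0, 0.0, -0.005]]
[[-1.99, -0.01, -0.17, 0.001, 0.0, -0.003], [-0.99, -0.01, -0.08, 0.0, 0.0, -0.002]]
tilt
[[0.56, 0.0, 0.41, 0.0, -0.092, 0.0], [0.59, 0.0, 0.35, 0.0, -0.091, 0.0], [0.61, 0.0, 0.3, 0.0, -0.092, 0.0], [0.65, 0.0, 0.24, 0.0, -0.091, 0.0], [0.68, 0.0, -0.55, 0.0, -0.101, 0.0]]
[[0.7, 0.0, -0.55, 0.0, -0.1, 0.0], [0.71, 0.0, -0.55, 0.0, -0.1, 0.0], [0.73, 0.0, -0.56, 0.0, -0.101, 0.0]]
retract
[[-0.74, 0.0, 0.58, 0.0, 0.0, 0.0], [-0.74, 0.0, 0.57, 0.0, 0.0, 0.0], [-0.74, 0.0, 0.58, 0.0, 0.0, 0.0], [-0.74, 0.0, 0.58, 0.0, 0.0, 0.0], [-0.74, 0.0, 0.57, 0.0, 0.0, 0.0]]
[[-0.73, 0.0, 0.58, 0.0, 0.0, 0.0], [-0.74, 0.0, 0.58, 0.0, 0.0, 0.0], [-0.74, 0.0, 0.58, 0.0, 0.0, 0.0], [-2.4, 0.0, -0.23, 0.0, 0.105, 0.0], [-2.37, 0.0, -0.48, 0.0, 0.105, 0.0]]
[[-2.3, 0.0, -0.73, 0.0, 0.104, 0.0]]
```

play_rows([
  [-1,0.05,-0.1,0,0,-0.002],
  [-2,0.1,-0.15,0,0,-0.003],
  [-3,0.15,-0.25,0,0,-0.005],
  [-4,0.15,-0.3,0,0,-0.007],
  [-4,0.15,-0.3,0,0,-0.006],
])

```text
time: 8.28
tool_pos: [0.5059, 0.1791, 0.1208]
tcp_rot: [-2.208, -2.135, -0.111]
wrist_force: [0.1, -0.3, -2.8]
width: 0.222
grip_force: 97.3
```

play_rows([
  [-4,0.1,-0.3,0,0,-0.007],
  [-4,0.1,-0.3,0,0,-0.006],
  [-4,0.05,-0.3,0,0,-0.007],
  [-4,0,-0.3,0,0,-0.007],
  [-3,0,-0.25,0,0,-0.005],
])

```text
time: 8.7
tool_pos: [0.5035, -0.0132, 0.1163]
tcp_rot: [-2.178, -2.167, -0.113]
wrist_force: [0.6, 0.2, -2.0]
width: 0.22
grip_force: 97.3
```

play_rows([
  [-2,0,-0.15,0,0,-0.003],
  [-1,0,-0.1,0,0,-0.002],
  [0,0,0,0,0,0],
  [0,0,0,0,0,0],
])

```text
time: 9.03
tool_pos: [0.5042, -0.0401, 0.1162]
tcp_rot: [-2.174, -2.171, -0.115]
wrist_force: [0.7, 0.5, -2.5]
width: 0.224
grip_force: 97.3
```

```bash
python3 - <<'E'
from h import *
place(.503,.042,3)
p,R=pose(); print(p,R.round(3).tolist(), p+R@np.array([.0741,-.0015,.0596]))
a=optics.read_camera("wrist")[:,:,::-1]; b=optics.read_camera("top")[:,:,::-1]
b=cv2.resize(b[180:265,160:345],(555,255),interpolation=cv2.INTER_CUBIC)
cv2.imwrite("pics/l2.png",np.hstack([cv2.resize(a[:,100:520],(268,255)),b[:,:520]]))
E
```

```text
carry
[[0.05, 0.01, 0.0, 0.001, 0.001, 0.0], [0.11, 0.01, -0.01, 0.003, 0.002, -0.001], [0.06, 0.01, 0.0, 0.001, 0.001, 0.0]]
tilt
[[0.55, 0.0, 0.4, 0.0, -0.092, 0.0], [0.59, 0.0, 0.36, 0.0, -0.091, 0.0], [0.62, 0.0, 0.29, 0.0, -0.092, 0.0], [0.65, 0.0, 0.24, 0.0, -0.091, 0.0], [0.68, 0.0, -0.54, 0.0, -0.101, 0.0]]
[[0.69, 0.0, -0.55, 0.0, -0.1, 0.0], [0.72, 0.0, -0.55, 0.0, -0.101, 0.0], [0.72, 0.0, -0.57, 0.0, -0.1, 0.0]]
retract
[[-0.74, 0.0, 0.58, 0.0, 0.0, 0.0], [-0.74, 0.0, 0.57, 0.0, 0.0, 0.0], [-0.74, 0.0, 0.58, 0.0, 0.0, 0.0], [-0.73, 0.0, 0.58, 0.0, 0.0, 0.0], [-0.74, 0.0, 0.58, 0.0, 0.0, 0.0]]
[[-0.74, 0.0, 0.57, 0.0, 0.0, 0.0], [-0.74, 0.0, 0.58, 0.0, 0.0, 0.0], [-0.74, 0.0, 0.58, 0.0, 0.0, 0.0], [-2.4, 0.0, -0.23, 0.0, 0.105, 0.0], [-2.36, 0.0, -0.48, 0.0, 0.105, 0.0]]
[[-2.3, 0.0, -0.72, 0.0, 0.104, 0.0]]
[ 0.50422501 -0.04007286  0.11621097] [[0.001, 1.0, 0.005], [0.995, -0.002, 0.1], [0.1, 0.005, -0.995]] [0.50311279 0.03964283 0.06435162]
```

View pics/l2.png

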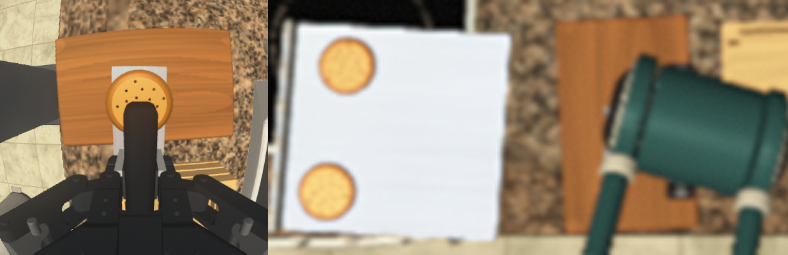

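The biscuit is on the blade, centred over the board. Tilting now.

play_rows([
  [0.55,0,0.4,0,-0.09,0],
  [0.6,0,0.35,0,-0.09,0],
  [0.6,0,0.3,0,-0.09,0],
  [0.65,0,0.25,0,-0.09,0],
  [0.7,0,-0.55,0,-0.1,0],
])

```text
time: 9.55
tool_pos: [0.5041, -0.0069, 0.1059]
tcp_rot: [2.021, 2.02, -0.364]
wrist_force: [0.2, -0.6, -2.9]
width: 0.221
grip_force: 97.6
```

play_rows([
  [0.7,0,-0.55,0,-0.1,0],
  [0.7,0,-0.55,0,-0.1,0],
  [0.7,0,-0.55,0,-0.1,0],
  [0,0,0,0,0,0],
  [0,0,0,0,0,0],
])

```text
time: 9.97
tool_pos: [0.5041, 0.0207, 0.1103]
tcp_rot: [1.837, 1.844, -0.624]
wrist_force: [0.7, -0.6, -3.3]
width: 0.221
grip_force: 97.6
```

```bash
python3 - <<'E'
from h import *
p,R=pose(); print(p,np.degrees(np.arcsin(R[2,0])), p+R@np.array([.0741,-.0015,.0596]))
b=optics.read_camera("wrist")[:,:,::-1]; cv2.imwrite("pics/w5.png",b)
b=optics.read_camera("scene")[:,:,::-1]; b=cv2.resize(b[150:270,220:380],(640,480),interpolation=cv2.INTER_CUBIC); cv2.imwrite("pics/s5.png",b)
E
```

```text
[0.5041299  0.02066102 0.11032163] -37.75211934469554 [0.50283425 0.04275272 0.01782569]
```

View pics/w5.png

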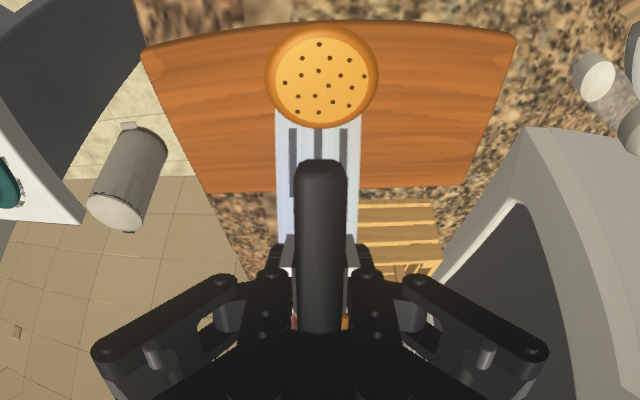

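The biscuit has slid forward: its centre is at (321,76), with the board's far edge at row ~22. I'll measure where it lies.

```bash
python3 - <<'E'
from h import *
i=optics.camera_info("wrist")
for n,u,v,z in(("nose",321,27,.028),("tail",321,127,.028),("tail",321,127,.045),("c",321,76,.035),("left",266,76,.035),("right",377,76,.035),("board far",321,21,.016),("boardL",142,52,.016),("boardR",516,38,.016),("board near",230,192,.016),("boardnear",462,185,.016)): print(n,plane(i,u,v,z,True).round(4))
E
```

```text
nose [0.5052 0.0983 0.028 ]
tail [0.5055 0.0282 0.028 ]
tail [0.5053 0.043  0.045 ]
c [0.5052 0.0718 0.035 ]
left [0.4752 0.0727 0.035 ]
right [0.5359 0.0726 0.035 ]
board far [0.5054 0.097  0.016 ]
boardL [0.3939 0.0885 0.016 ]
boardR [0.6267 0.1008 0.016 ]
board near [ 0.4229 -0.0579  0.016 ]
boardnear [ 0.638  -0.0486  0.016 ]
```

The biscuit's nose is at y≈0.095, close to the far board edge. I'll flatten the blade about its front edge and draw back slowly, so any friction pulls it in the wanted direction.

```bash
python3 - <<'E'
from h import *
rows([(*F(.503,.043,.0185,-38+33*k/6),9) for k in range(1,7)]+[(*F(.503,.003,.0185,-5),.8)])
E
```

```text
[[-0.27, -0.01, 0.6, 0.005, 0.091, -0.003], [-0.54, 0.0, 0.74, 0.0, 0.096, 0.001], [-0.54, 0.0, 0.73, 0.0, 0.096, 0.0], [-0.53, 0.0, 0.74, 0.0, 0.096, 0.0], [-0.54, 0.0, 0.74, 0.0, 0.096, 0.0]]
[[-0.54, 0.0, 0.74, 0.001, 0.096, 0.0], [-0.8, 0.0, 0.07, 0.0, 0.0, 0.0], [-0.79, 0.0, 0.07, 0.0, 0.0, 0.0], [-0.8, 0.0, 0.07, 0.0, 0.0, 0.0], [-0.8, 0.0, 0.07, 0.0, 0.0, 0.0]]
[[-0.79, 0.0, 0.07, 0.0, 0.0, 0.0]]
```

play_rows([
  [-0.3,0,0.6,0,0.09,0],
  [-0.55,0,0.75,0,0.095,0],
  [-0.55,0,0.75,0,0.095,0],
  [-0.55,0,0.75,0,0.095,0],
  [-0.55,0,0.75,0,0.095,0],
])

```text
time: 10.48
tool_pos: [0.5057, -0.0222, 0.0929]
tcp_rot: [2.122, 2.116, -0.185]
wrist_force: [-0.5, 0.0, -2.9]
width: 0.222
grip_force: 97.6
```

play_rows([
  [-0.4,0,0,0,0,0],
  [-0.5,0,0.05,0,0,0],
  [-0.5,0,0.05,0,0,0],
  [-0.5,0,0.05,0,0,0],
  [0,0,0,0,0,0],
])

```text
time: 10.9
tool_pos: [0.5048, -0.0398, 0.093]
tcp_rot: [2.118, 2.118, -0.197]
wrist_force: [-0.0, 0.5, -2.6]
width: 0.219
grip_force: 97.6
```

```bash
python3 - <<'E'
from h import *
i=optics.camera_info("wrist"); p,R=pose(); print(p,np.degrees(np.arcsin(R[2,0])), p+R@np.array([.0741,-.0015,.0596]))
b=optics.read_camera("wrist")[:,:,::-1]; cv2.imwrite("pics/w6.png",b)
H,S,V=cv2.split(cv2.cvtColor(b,cv2.COLOR_BGR2HSV))
m=(V>195)&(H>12)&(H<25)&(S>90); m[260:]=0;m[:,:200]=0;m[:,450:]=0
for c,s in blobs(m,800)[0]: print(c,s,plane(i,*c,.028,True).round(4))
E
```

```text
[ 0.50478937 -0.0397664   0.09296719] -10.953070090217382 [0.50368681 0.02165864 0.02036575]
[319.59643034  34.2913568 ] [ 271    0   98   76 6051] [0.5047 0.0668 0.028 ]
[231.89030884  56.0543131 ] [200  45  72  27 939] [0.4511 0.0556 0.028 ]
[249.11615044  82.6670354 ] [200  73 105  21 904] [0.4612 0.038  0.028 ]
```

View pics/w6.png

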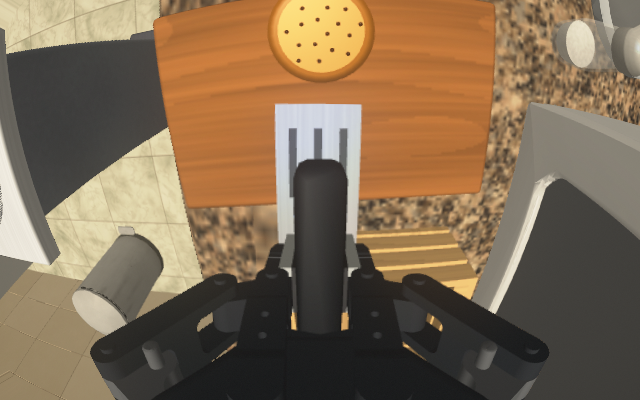

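The biscuit lies flat but reads y≈0.063–0.067, so its nose sits at the far board edge. I'll push it back with the blade's long side, blade flat, turned across.

```bash
python3 - <<'E'
from h import *
p,R=rows([((.495,-.02,.15),Rdown(75),4),((.481,.142,.14),Rdown(0),4),((.481,.142,.078),Rdown(0),3)])
print('push');rows([((.481,.142,.0765),Rdown(0),3),((.481,.078,.0765),Rdown(0),.8),((.481,.095,.0765),Rdown(0),2),((.481,.12,.13),Rdown(0),3)],p,R)
E
```

```text
[[0.27, -0.32, -2.0, 0.01, 0.063, 0.087], [0.36, -0.36, -1.97, 0.011, 0.063, 0.087], [0.45, -0.42, -1.94, 0.01, 0.063, 0.087], [1.27, -0.46, 0.08, 0.0, 0.0, 0.109], [1.22, -0.6, 0.09, 0.0, 0.0, 0.109]]
[[1.14, -0.73, 0.08, 0.0, 0.0, 0.109], [1.06, -0.84, 0.09, 0.0, 0.0, 0.109], [0.96, -0.96, 0.08, 0.0, 0.0, 0.109], [0.85, -1.06, 0.08, 0.0, 0.0, 0.11], [0.73, -1.14, 0.09, 0.0, 0.0, 0.109]]
[[0.6, -1.21, 0.08, 0.0, 0.0, 0.109], [0.47, -1.28, 0.08, 0.0, 0.0, 0.109], [0.32, -1.31, 0.09, 0.0, 0.0, 0.109], [0.18, -1.35, 0.08, 0.0, 0.0, 0.109], [0.03, -1.35, 0.09, 0.0, 0.0, 0.109]]
[[0.0, 0.0, 2.07, 0.0, 0.0, 0.0], [0.0, 0.0, 2.06, 0.0, 0.0, 0.0], [0.0, 0.0, 2.07, 0.0, 0.0, 0.0]]
push
[[0.0, 0.0, 0.15, 0.0, 0.0, 0.0], [0.0, 0.71, 0.0, 0.0, 0.0, 0.0], [0.0, 0.71, 0.0, 0.0, 0.0, 0.0], [0.0, 0.71, 0.0, 0.0, 0.0, 0.0], [0.0, 0.71, 0.0, 0.0, 0.0, 0.0]]
[[0.0, 0.72, 0.0, 0.0, 0.0, 0.0], [0.0, 0.71, 0.0, 0.0, 0.0, 0.0], [0.0, 0.71, 0.0, 0.0, 0.0, 0.0], [0.0, 0.71, -0.01, 0.0, 0.0, 0.0], [0.0, 0.71, 0.0, 0.0, 0.0, 0.0]]
[[0.0, -1.7, 0.0, 0.0, 0.0, 0.0], [0.0, -1.25, -2.67, 0.0, 0.0, 0.0], [0.0, -1.25, -2.68, 0.0, 0.0, 0.0]]
```

play_rows([
  [0.3,-0.3,-2,0.01,0.063,0.087],
  [0.35,-0.35,-2,0.01,0.063,0.087],
  [0.45,-0.4,-2,0.01,0.063,0.087],
  [1.25,-0.5,0.1,0,0,0.109],
  [1.2,-0.6,0.1,0,0,0.109],
])

```text
time: 11.37
tool_pos: [0.494, 0.0067, 0.1508]
tcp_rot: [2.689, 1.62, 0.006]
wrist_force: [-0.3, 0.8, -2.0]
width: 0.222
grip_force: 97.8
```

play_rows([
  [1.15,-0.75,0.1,0,0,0.109],
  [1.05,-0.85,0.1,0,0,0.109],
  [0.95,-0.95,0.1,0,0,0.109],
  [0.85,-1.05,0.1,0,0,0.109],
  [0.75,-1.15,0.1,0,0,0.109],
])

```text
time: 11.78
tool_pos: [0.4863, 0.0758, 0.1436]
tcp_rot: [3.027, 0.841, 0.0]
wrist_force: [-0.3, -0.9, -2.3]
width: 0.218
grip_force: 97.7
```

play_rows([
  [0.6,-1.2,0.1,0,0,0.109],
  [0.45,-1.3,0.1,0,0,0.109],
  [0.3,-1.3,0.1,0,0,0.109],
  [0.2,-1.35,0.1,0,0,0.109],
  [0,-1.35,0.1,0,0,0.109],
])

```text
time: 12.2
tool_pos: [0.4799, 0.1432, 0.1386]
tcp_rot: [3.142, -0.005, 0.0]
wrist_force: [-0.0, 1.5, -1.9]
width: 0.222
grip_force: 97.7
```

play_rows([
  [0,0,0,0,0,0],
  [0,0,0,0,0,0],
  [0,0,0,0,0,0],
])

```text
time: 12.45
tool_pos: [0.4801, 0.1418, 0.1387]
tcp_rot: [3.141, 0.006, 0.001]
wrist_force: [0.4, 1.1, -3.0]
width: 0.22
grip_force: 98.0
```

```bash
python3 - <<'E'
from h import *
p,R=pose(); print(p)
p,R=rows([((.481,.142,.0765),Rdown(0),2)])
b=optics.read_camera("top")[:,:,::-1]
H,S,V=cv2.split(cv2.cvtColor(b,cv2.COLOR_BGR2HSV)); i=optics.camera_info("top")
m=(V>190)&(H>10)&(H<25)&(S>80); m[:185]=0;m[260:]=0;m[:,:160]=0;m[:,:][:,306:]=0
for c,s in blobs(m,100)[0]: print(c,s,plane(i,*c,.028).round(4))
E
```

```text
[0.48010567 0.14176339 0.13869998]
[[0.02, -0.01, 1.56, 0.0, 0.0, 0.001], [0.02, 0.0, 1.55, 0.0, 0.0, 0.001], [0.03, -0.01, 1.56, 0.0, 0.0, 0.001], [0.02, 0.0, 1.55, 0.0, 0.0, 0.001]]
[185.68359375 201.578125  ] [177 193  18  18 256] [0.5757 0.332  0.028 ]
[264.21722846 223.26217228] [255 214  19  19 267] [0.5033 0.0702 0.028 ]
```

play_rows([
  [0,0,1.6,0,0,0],
  [0,0,1.6,0,0,0],
  [0,0,1.6,0,0,0],
  [0,0,1.4,0,0,0],
  [0,0,0,0,0,0],
])

```text
time: 12.92
tool_pos: [0.4779, 0.1402, 0.074]
tcp_rot: [3.14, 0.001, -0.008]
wrist_force: [-0.9, -1.2, -2.9]
width: 0.221
grip_force: 97.9
```

play_rows([
  [0,0.7,0,0,0,0],
  [0,0.7,0,0,0,0],
  [0,0.7,0,0,0,0],
  [0,0.7,0,0,0,0],
  [0,0.7,0,0,0,0],
])

```text
time: 13.33
tool_pos: [0.4813, 0.1057, 0.078]
tcp_rot: [-3.141, 0.0, -0.005]
wrist_force: [-0.2, 1.5, -1.9]
width: 0.225
grip_force: 97.9
```

play_rows([
  [0,0.7,0,0,0,0],
  [0,0.7,0,0,0,0],
  [0,0.7,0,0,0,0],
  [0,0.5,0,0,0,0],
  [0,0.3,0,0,0,0],
])

```text
time: 13.75
tool_pos: [0.4802, 0.0766, 0.0767]
tcp_rot: [-3.141, 0.001, -0.001]
wrist_force: [0.0, 1.3, -2.5]
width: 0.223
grip_force: 97.9
```

play_rows([
  [0,-0.5,0,0,0,0],
  [0,-1.3,0,0,0,0],
  [0,-1.3,-2.7,0,0,0],
  [0,-1.3,-2.7,0,0,0],
  [0,0,-1,0,0,0],
])

```text
time: 14.17
tool_pos: [0.4825, 0.1241, 0.1443]
tcp_rot: [-3.139, -0.003, -0.009]
wrist_force: [1.7, 0.7, -1.5]
width: 0.222
grip_force: 98.0
```

```bash
cat >> h.py <<'E'
def disks():
    b=optics.read_camera("top")[:,:,::-1]; i=optics.camera_info("top")
    H,S,V=cv2.split(cv2.cvtColor(b,cv2.COLOR_BGR2HSV))
    m=(V>190)&(H>10)&(H<25)&(S>80); m[:185]=0;m[262:]=0;m[:,:160]=0;m[:,306:]=0
    for c,s in blobs(m,60)[0]: print(c.round(1),s,plane(i,*c,.028 if c[0]>246 else .018).round(4))
    return b
E
python3 - <<'E'
from h import *
p,R=pose(); print(p); disks(); z=.067
p,R=rows([(sh(-.069,-.06,.14),Rdown(SYAW),4),(sh(-.069,-.06,.0662),Rdown(SYAW),3)])
E
```

```text
[0.48249278 0.12406391 0.14433151]
[185.7 201.6] [177 193  18  18 255] [0.5764 0.3356 0.018 ]
[279.2 224.3] [271 216  18  18 260] [0.4998 0.0205 0.028 ]
[173.4 245.7] [170 238   8  15  63] [0.4292 0.3729 0.018 ]
[[-0.37, -0.72, 0.04, 0.0, -0.001, -0.108], [-0.29, -0.76, 0.04, 0.001, 0.0, -0.108], [-0.2, -0.78, 0.03, 0.0, -0.001, -0.107], [-0.13, -0.8, 0.04, 0.0, 0.0, -0.108], [-0.03, -0.81, 0.04, 0.001, -0.001, -0.108]]
[[0.06, -0.81, 0.04, 0.0, -0.001, -0.108], [0.14, -0.8, 0.04, 0.0, 0.0, -0.108], [0.22, -0.78, 0.04, 0.001, -0.001, -0.107], [0.31, -0.75, 0.04, 0.0, 0.0, -0.108], [0.39, -0.71, 0.04, 0.0, -0.001, -0.108]]
[[0.46, -0.67, 0.04, 0.001, -0.001, -0.108], [0.53, -0.61, 0.04, 0.0, 0.0, -0.108], [0.59, -0.55, 0.04, 0.0, -0.001, -0.107], [0.65, -0.49, 0.04, 0.001, 0.0, -0.108], [0.0, 0.0, 2.46, 0.0, 0.0, 0.0]]
[[0.0, 0.0, 2.46, 0.0, 0.0, 0.0], [0.0, 0.0, 2.46, 0.0, 0.0, 0.0]]
```

Biscuit B is now well on the board at (0.500, 0.0205). I'll nudge it 12 mm in +x with the blade front so all three fit with gaps.

```bash
python3 - <<'E'
from h import *
p,R=rows([((.386,.019,.125),Rdown(0),4),((.386,.019,.0768),Rdown(0),2.5)])
print('push');rows([((.4124,.019,.0768),Rdown(0),.6),((.395,.019,.0768),Rdown(0),2),((.395,.05,.14),Rdown(10),3),(sh(-.069,-.06,.14),Rdown(SYAW),4),(sh(-.069,-.06,.0665),Rdown(SYAW),3)],p,R)
E
```

```text
[[-2.45, 2.6, 0.49, -0.001, -0.002, 0.001], [-2.44, 2.61, 0.49, 0.0, -0.002, 0.0], [-2.44, 2.6, 0.49, -0.001, -0.002, 0.001], [-2.44, 2.61, 0.51, 0.0, -0.002, 0.0], [0.0, 0.0, 2.41, 0.0, 0.0, 0.0]]
[[0.0, 0.0, 2.41, 0.0, 0.0, 0.0]]
push
[[0.53, 0.0, 0.0, 0.0, 0.0, 0.0], [0.52, 0.0, 0.0, 0.0, 0.0, 0.0], [0.53, 0.0, 0.0, 0.0, 0.0, 0.0], [0.53, 0.0, 0.0, 0.0, 0.0, 0.0], [0.53, 0.0, 0.0, 0.0, 0.0, 0.0]]
[[-1.74, 0.0, 0.0, 0.0, 0.0, 0.0], [0.0, -1.03, -2.11, 0.0, 0.0, -0.058], [0.06, -1.04, -2.1, 0.0, 0.0, -0.058], [0.12, -1.02, -2.11, 0.0, 0.0, -0.058], [0.55, -1.38, 0.0, 0.0, 0.0, -0.111]]
[[0.7, -1.3, 0.0, 0.0, 0.0, -0.112], [0.85, -1.22, 0.0, 0.0, 0.0, -0.111], [0.97, -1.12, 0.0, 0.0, 0.0, -0.112], [1.09, -1.01, 0.0, 0.0, 0.0, -0.111], [1.2, -0.88, 0.0, 0.0, 0.0, -0.112]]
[[1.29, -0.73, 0.0, 0.0, 0.0, -0.111], [1.36, -0.59, 0.0, 0.0, 0.0, -0.111], [1.41, -0.44, 0.0, 0.0, 0.0, -0.112], [1.46, -0.28, 0.01, 0.0, 0.0, -0.111], [1.48, -0.11, 0.0, 0.0, 0.0, -0.112]]
[[1.48, 0.06, 0.0, 0.0, 0.0, -0.111], [0.0, 0.0, 2.45, 0.0, 0.0, 0.0], [0.0, 0.0, 2.45, 0.0, 0.0, 0.0], [0.0, 0.0, 2.45, 0.0, 0.0, 0.0]]
```

play_rows([
  [-2.45,2.6,0.5,0,-0.002,0],
  [-2.45,2.6,0.5,0,-0.002,0],
  [-2.45,2.6,0.5,0,-0.002,0],
  [-2.45,2.6,0.5,0,-0.002,0],
  [0,0,2.4,0,0,0],
])

```text
time: 14.63
tool_pos: [0.3798, 0.0144, 0.0979]
tcp_rot: [3.14, -0.002, -0.008]
wrist_force: [1.2, 0.6, -2.2]
width: 0.221
grip_force: 98.3
```

play_rows([
  [0,0,2.4,0,0,0],
  [0,0,0,0,0,0],
  [0.5,0,0,0,0,0],
  [0.5,0,0,0,0,0],
  [0.5,0,0,0,0,0],
])

```text
time: 15.05
tool_pos: [0.398, 0.0175, 0.0732]
tcp_rot: [-3.141, -0.001, 0.01]
wrist_force: [-0.7, 0.1, -2.3]
width: 0.223
grip_force: 98.0
```

play_rows([
  [0.5,0,0,0,0,0],
  [0.5,0,0,0,0,0],
  [0.2,0,0,0,0,0],
  [0,0,0,0,0,0],
])

```text
time: 15.38
tool_pos: [0.4101, 0.0176, 0.0732]
tcp_rot: [-3.141, -0.001, 0.01]
wrist_force: [0.6, 0.1, -1.5]
width: 0.219
grip_force: 98.0
```

play_rows([
  [-1.7,0,0,0,0,0],
  [0,-1,-2.1,0,0,-0.058],
  [0.1,-1,-2.1,0,0,-0.058],
  [0.1,-1,-2.1,0,0,-0.058],
  [0.55,-1.4,0,0,0,-0.111],
])

```text
time: 15.8
tool_pos: [0.3985, 0.0626, 0.1403]
tcp_rot: [-3.108, -0.45, -0.001]
wrist_force: [2.0, 0.2, -2.2]
width: 0.219
grip_force: 98.2
```

play_rows([
  [0.7,-1.3,0,0,0,-0.111],
  [0.85,-1.2,0,0,0,-0.111],
  [1,-1.1,0,0,0,-0.111],
  [1.1,-1,0,0,0,-0.111],
  [1.2,-0.9,0,0,0,-0.111],
])

```text
time: 16.22
tool_pos: [0.4114, 0.1355, 0.136]
tcp_rot: [-2.862, -1.288, 0.01]
wrist_force: [-0.3, -0.7, -3.0]
width: 0.226
grip_force: 98.1
```

play_rows([
  [1.3,-0.75,0,0,0,-0.111],
  [1.35,-0.6,0,0,0,-0.111],
  [1.4,-0.45,0,0,0,-0.111],
  [1.45,-0.3,0,0,0,-0.111],
  [1.5,-0.1,0,0,0,-0.111],
])

```text
time: 16.63
tool_pos: [0.4264, 0.2083, 0.1358]
tcp_rot: [-2.398, -2.022, 0.008]
wrist_force: [0.0, 0.7, -2.6]
width: 0.224
grip_force: 98.1
```

play_rows([
  [1.5,0.05,0,0,0,-0.111],
  [0,0,0,0,0,0],
  [0,0,0,0,0,0],
])

```text
time: 16.88
tool_pos: [0.4295, 0.2226, 0.1358]
tcp_rot: [-2.289, -2.144, 0.008]
wrist_force: [0.7, -0.1, -2.7]
width: 0.221
grip_force: 98.1
```

```bash
python3 - <<'E'
from h import *
p,R=pose(); print(p,insheet(p),np.degrees(np.arctan2(R[1,0],R[0,0])),R[2].round(4)); disks()
i=optics.camera_info("wrist"); b=optics.read_camera("wrist")[:,:,::-1]; cv2.imwrite("pics/w7.png",b)
H,S,V=cv2.split(cv2.cvtColor(b,cv2.COLOR_BGR2HSV))
m=(V>150)&(H>8)&(H<25)&(S>90); m[260:]=0
for c,s in blobs(m,1500)[0]: print(c,s,plane(i,*c,.018,True).round(4))
rows([(sh(-.069,-.06,.068),Rdown(SYAW),3)])
E
```

```text
[0.42950112 0.22257337 0.13577667] [-0.07096171 -0.06170721  0.13577667] 86.27004890154835 [-5.0e-04 -7.4e-03 -1.0e+00]
[185.7 201.6] [177 193  18  18 255] [0.5764 0.3356 0.018 ]
[279.3 219.6] [271 211  18  18 261] [0.5156 0.0203 0.028 ]
[320.13336626  36.89009632] [ 282    3   76   69 4049] [0.4372 0.3544 0.018 ]
[477.07589744  59.5565812 ] [ 447   27   61   66 2925] [0.5773 0.336  0.018 ]
[[0.09, 0.09, 2.25, -0.003, 0.0, -0.002], [0.09, 0.09, 2.25, -0.002, 0.0, -0.003], [0.09, 0.08, 2.26, -0.003, 0.001, -0.002]]
```

play_rows([
  [0.1,0.1,2.25,-0.003,0,-0.002],
  [0.1,0.1,2.25,-0.003,0,-0.002],
  [0.1,0.1,2.25,-0.002,0,-0.002],
  [0,0,0,0,0,0],
  [0,0,0,0,0,0],
])

```text
time: 17.4
tool_pos: [0.4316, 0.224, 0.0675]
tcp_rot: [-2.287, -2.153, 0.003]
wrist_force: [-0.5, -0.1, -2.1]
width: 0.224
grip_force: 99.4
```

play_rows([
  [0,0,0.1,0,0,0],
  [0,0,0.1,0,0,0],
  [0,0,0,0,0,0],
])

```text
time: 17.65
tool_pos: [0.4329, 0.2249, 0.0669]
tcp_rot: [2.285, 2.154, 0.002]
wrist_force: [-0.2, 0.0, -1.4]
width: 0.222
grip_force: 99.4
```

play_rows([
  [0,0,0.1,0,0,0],
  [0,0,0,0,0,0],
])

```text
time: 17.82
tool_pos: [0.4328, 0.2251, 0.0657]
tcp_rot: [2.285, 2.155, 0.002]
wrist_force: [-0.5, -0.5, -1.9]
width: 0.224
grip_force: 99.4
```

play_rows([
  [0,0,0.1,0,0,0],
  [0,0,0,0,0,0],
])

```text
time: 17.98
tool_pos: [0.433, 0.2253, 0.0649]
tcp_rot: [2.285, 2.155, 0.002]
wrist_force: [-0.1, 0.4, 1.1]
width: 0.222
grip_force: 99.6
```

```bash
python3 - <<'E'
from h import *
p,R=pose(); print(p,insheet(p),np.degrees(np.arctan2(R[1,0],R[0,0])),R[2].round(4))
i=optics.camera_info("wrist"); b=optics.read_camera("wrist")[:,:,::-1]; cv2.imwrite("pics/w8.png",b[60:260,200:460])
E
```

```text
[0.43296354 0.22531805 0.06491119] [-0.06766815 -0.05876374  0.06491119] 86.64451058944093 [ 5.0e-04  1.6e-03 -1.0e+00]
```

View pics/w8.png

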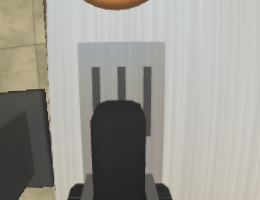

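play_rows([
  [0.5,-0.1,0.03,0,0,0],
  [0.8,-0.1,0,0,0,0],
  [0.8,0,0,0,0,0],
  [0.8,0,0,0,0,0],
  [0.8,0,0,0,0,0],
])

```text
time: 18.45
tool_pos: [0.4327, 0.2618, 0.0645]
tcp_rot: [2.283, 2.155, -0.002]
wrist_force: [-0.9, -5.7, 6.1]
width: 0.22
grip_force: 100.3
```

play_rows([
  [0.8,0,0,0,0,0],
  [0.8,0,0,0,0,0],
  [0.8,0,0,0,0,0],
  [0.8,0,0,0,0,0],
  [0.7,0,0,0,0,0],
])

```text
time: 18.87
tool_pos: [0.4348, 0.3006, 0.0645]
tcp_rot: [2.283, 2.156, -0.003]
wrist_force: [-0.3, -5.0, 6.6]
width: 0.227
grip_force: 100.3
```

play_rows([
  [0.5,0,0,0,0,0],
  [0.5,0,0,0,0,0],
  [0.5,0,0,0,0,0],
  [0.4,0,0,0,0,0],
  [0.3,0,0,0,0,0],
])

```text
time: 19.28
tool_pos: [0.436, 0.3224, 0.0645]
tcp_rot: [2.283, 2.156, -0.003]
wrist_force: [-0.9, -6.3, 6.6]
width: 0.224
grip_force: 100.2
```

```bash
python3 - <<'E'
from h import *
p,R=pose(); print(p,insheet(p),np.degrees(np.arctan2(R[1,0],R[0,0])),R[2].round(4))
i=optics.camera_info("wrist"); b=optics.read_camera("wrist")[:,:,::-1]; cv2.imwrite("pics/w9.png",b[:260,150:500])
E
```

```text
[0.43603102 0.32239198 0.06446243] [-0.07033417  0.03829703  0.06446243] 86.71894184564577 [-2.8e-03  2.0e-04 -1.0e+00]
```

View pics/w9.png

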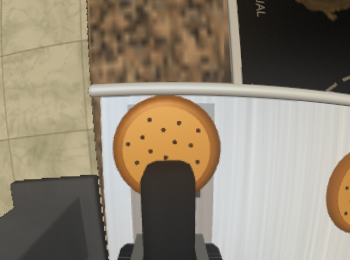

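play_rows([
  [0.15,0,0,0,0,0],
  [0.15,0,0,0,0,0],
  [0,0,0,0,0,0],
])

```text
time: 19.58
tool_pos: [0.4362, 0.3254, 0.0645]
tcp_rot: [2.283, 2.156, -0.003]
wrist_force: [-0.2, -4.4, 6.6]
width: 0.22
grip_force: 100.2
```

play_rows([
  [0,0,-0.2,0,0,0],
  [0,0,-0.4,0,0.01,0],
  [0,0,-0.6,0,0.01,0],
  [0,0,-0.8,0,0.02,0],
  [0,0,-0.8,0,0.02,0],
])

```text
time: 20.0
tool_pos: [0.4361, 0.3257, 0.0923]
tcp_rot: [-2.254, -2.126, -0.071]
wrist_force: [-1.1, -0.6, -2.9]
width: 0.223
grip_force: 99.4
```

play_rows([
  [0,0,-1,0,0.02,0],
  [0,0,-1,0,0.02,0],
  [0,0,-0.8,0,0,0],
  [0,0,-0.4,0,0,0],
  [0,0,0,0,0,0],
])

```text
time: 20.42
tool_pos: [0.4376, 0.3234, 0.1261]
tcp_rot: [-2.235, -2.107, -0.119]
wrist_force: [-0.7, -0.2, -2.2]
width: 0.22
grip_force: 99.4
```

```bash
python3 - <<'E'
from h import *
i=optics.camera_info("wrist"); b=optics.read_camera("wrist")[:,:,::-1]; cv2.imwrite("pics/w10.png",b)
H,S,V=cv2.split(cv2.cvtColor(b,cv2.COLOR_BGR2HSV))
m=(V>150)&(H>8)&(H<25)&(S>90); m[260:]=0
for c,s in blobs(m,1500)[0]: print(c,s)
p,R=pose(); print(p,R.round(3).tolist())
tp,tR=F(.441,-.005,.065,6); rows(carry(p,R,tp,tR,13),p,R,rstep=9)
E
```

```text
[314.62345679 141.80133203] [ 263   98  104   99 6156]
[470.27192429 184.34290221] [ 440  150   61   70 3170]
[0.43702451 0.32325991 0.12514787] [[0.058, 0.998, 0.009], [0.993, -0.059, 0.101], [0.101, 0.003, -0.995]]
[[-1.01, 0.07, -0.08, 0.0, 0.0, -0.001], [-2.03, 0.15, -0.16, 0.001, 0.0, -0.003], [-3.05, 0.21, -0.25, 0.0, 0.0, -0.005], [-4.06, 0.26, -0.33, 0.001, 0.001, -0.006], [-4.07, 0.23, -0.33, 0.001, 0.0, -0.005]]
[[-4.06, 0.21, -0.33, 0.001, 0.001, -0.006], [-4.06, 0.19, -0.33, 0.001, 0.0, -0.006], [-4.07, 0.16, -0.34, 0.001, 0.0, -0.006], [-4.07, 0.14, -0.33, 0.001, 0.001, -0.006], [-4.06, 0.11, -0.34, 0.001, 0.0, -0.006]]
[[-3.06, 0.07, -0.26, 0.0, 0.0, -0.004], [-2.03, 0.04, -0.17, 0.001, 0.0, -0.003], [-1.02, 0.01, -0.08, 0.0, 0.0, -0.001]]
```

play_rows([
  [-1,0.1,-0.1,0,0,-0.001],
  [-2,0.15,-0.15,0,0,-0.003],
  [-3,0.2,-0.25,0,0,-0.005],
  [-4.05,0.25,-0.35,0,0,-0.006],
  [-4.05,0.25,-0.35,0,0,-0.006],
])

```text
time: 20.88
tool_pos: [0.4376, 0.1797, 0.1209]
tcp_rot: [-2.209, -2.135, -0.112]
wrist_force: [1.0, 0.7, -2.9]
width: 0.218
grip_force: 99.4
```

play_rows([
  [-4.05,0.2,-0.3,0,0,-0.006],
  [-4.05,0.2,-0.35,0,0,-0.006],
  [-4.05,0.15,-0.35,0,0,-0.006],
  [-4.05,0.15,-0.35,0,0,-0.006],
  [-4.05,0.1,-0.35,0,0,-0.006],
])

```text
time: 21.3
tool_pos: [0.4402, -0.0243, 0.118]
tcp_rot: [-2.18, -2.166, -0.115]
wrist_force: [0.8, 1.5, -2.1]
width: 0.22
grip_force: 99.4
```

play_rows([
  [-3.1,0.05,-0.25,0,0,-0.004],
  [-2,0.05,-0.15,0,0,-0.003],
  [-1,0,-0.1,0,0,0],
  [0,0,0,0,0,0],
  [0,0,0,0,0,0],
])

```text
time: 21.72
tool_pos: [0.4415, -0.0833, 0.1169]
tcp_rot: [-2.174, -2.17, -0.116]
wrist_force: [0.1, 0.6, -3.1]
width: 0.22
grip_force: 99.4
```

```bash
python3 - <<'E'
from h import *
p,R=pose(); print(p,R.round(3).tolist(),p+R@np.array([.0741,-.0015,.0596])); x,y=.441,-.005
rows([(*F(x,y,.026,-15),2)]+[(*F(x,y,.026-.008*k/4,-15-23*k/4),9) for k in range(1,5)],p,R,rstep=6.2)
E
```

```text
[ 0.44150424 -0.08325285  0.11691505] [[0.002, 1.0, 0.006], [0.995, -0.002, 0.101], [0.101, 0.006, -0.995]] [ 0.44047261 -0.00352278  0.06507615]
[[0.51, 0.02, 0.41, 0.001, -0.091, -0.001], [0.55, 0.02, 0.36, 0.002, -0.09, 0.0], [0.58, 0.03, 0.31, 0.001, -0.091, -0.001], [0.61, 0.02, 0.25, 0.001, -0.091, -0.001], [0.68, 0.0, -0.52, 0.0, -0.1, 0.0]]
[[0.71, 0.0, -0.52, 0.0, -0.1, 0.0], [0.72, 0.0, -0.54, 0.0, -0.101, 0.0], [0.74, 0.0, -0.54, 0.0, -0.1, 0.0]]
```

Then tilt, flatten about the edge, draw back and lift.

play_rows([
  [0.5,0,0.4,0,-0.09,0],
  [0.55,0,0.35,0,-0.09,0],
  [0.6,0,0.3,0,-0.09,0],
  [0.6,0,0.25,0,-0.09,0],
  [0.7,0,-0.5,0,-0.1,0],
])

```text
time: 22.13
tool_pos: [0.4413, -0.0518, 0.1062]
tcp_rot: [2.022, 2.019, -0.364]
wrist_force: [-0.6, 0.6, -3.2]
width: 0.223
grip_force: 99.4
```

play_rows([
  [0.7,0,-0.5,0,-0.1,0],
  [0.7,0,-0.55,0,-0.1,0],
  [0.7,0,-0.55,0,-0.1,0],
  [0,0,0,0,0,0],
  [0,0,0,0,0,0],
])

```text
time: 22.55
tool_pos: [0.4415, -0.0245, 0.1103]
tcp_rot: [1.837, 1.844, -0.624]
wrist_force: [-0.8, 0.4, -3.0]
width: 0.223
grip_force: 99.4
```

```bash
python3 - <<'E'
from h import *
i=optics.camera_info("wrist"); p,R=pose(); f=p+R@np.array([.0741,-.0015,.0596]); print(p,np.degrees(np.arcsin(R[2,0])),f)
b=optics.read_camera("wrist")[:,:,::-1]; cv2.imwrite("pics/w11.png",b)
H,S,V=cv2.split(cv2.cvtColor(b,cv2.COLOR_BGR2HSV))
m=(V>195)&(H>12)&(H<25)&(S>90); m[260:]=0
for c,s in blobs(m,1500)[0]: print(c,s,plane(i,*c,.028,True).round(4),plane(i,*c,.035,True).round(4))
rows([(*F(f[0],f[1],f[2]+.001,-38+27*k/5),9) for k in range(1,6)]+[(*F(f[0],f[1]-.03,f[2]+.001,-11),.6)])
E
```

```text
[ 0.4415222  -0.02449982  0.11027632] -37.74752258340108 [ 0.44025858 -0.00240043  0.01778178]
[309.64443227  78.77030544] [ 260   31  100   96 7301] [0.4355 0.0236 0.028 ] [0.4357 0.028  0.035 ]
[443.49533195  89.20824689] [ 404   56   80   68 3856] [0.5163 0.0206 0.028 ] [0.5128 0.0251 0.035 ]
[[-0.43, 0.0, 0.59, 0.006, 0.09, -0.001], [-0.53, 0.0, 0.72, 0.0, 0.094, 0.0], [-0.53, 0.0, 0.72, 0.0, 0.094, 0.0], [-0.52, 0.0, 0.73, 0.0, 0.094, 0.0], [-0.53, 0.0, 0.72, 0.0, 0.095, 0.0]]
[[-0.49, 0.0, 0.1, 0.0, 0.0, 0.0], [-0.49, 0.0, 0.09, 0.0, 0.0, 0.0], [-0.49, 0.0, 0.1, 0.0, 0.0, 0.0], [-0.49, 0.0, 0.09, 0.0, 0.0, 0.0], [-0.5, 0.0, 0.1, 0.0, 0.0, 0.0]]
[[-0.49, 0.0, 0.09, 0.0, 0.0, 0.0]]
```

play_rows([
  [-0.4,0,0.6,0,0.09,0],
  [-0.55,0,0.7,0,0.095,0],
  [-0.55,0,0.7,0,0.095,0],
  [-0.55,0,0.7,0,0.095,0],
  [-0.55,0,0.7,0,0.095,0],
])

```text
time: 23.02
tool_pos: [0.4431, -0.0669, 0.095]
tcp_rot: [2.122, 2.115, -0.184]
wrist_force: [-0.6, -0.4, -3.0]
width: 0.223
grip_force: 99.5
```

play_rows([
  [-0.5,0,0.1,0,0,0],
  [-0.5,0,0.1,0,0,0],
  [-0.5,0,0.1,0,0,0],
  [-0.7,0,0.1,0,0,0],
  [-0.7,0,0.1,0,0,0],
])

```text
time: 23.43
tool_pos: [0.442, -0.0948, 0.0934]
tcp_rot: [2.118, 2.119, -0.196]
wrist_force: [0.0, 1.2, -1.2]
width: 0.219
grip_force: 99.4
```

play_rows([
  [-0.3,0,-1,0,0.04,0],
  [0,0,-2,0,0.05,0],
  [0,0,-2.5,0,0.05,0],
  [0,0,-2,0,0.05,0],
  [0,0,0,0,0,0],
])

```text
time: 23.85
tool_pos: [0.4453, -0.0909, 0.1732]
tcp_rot: [2.214, 2.213, 0.015]
wrist_force: [0.5, -0.9, -0.5]
width: 0.22
grip_force: 99.6
```

```bash
python3 - <<'E'
from h import *
i=optics.camera_info("wrist"); p,R=pose(); print(p,np.degrees(np.arcsin(R[2,0])))
b=optics.read_camera("wrist")[:,:,::-1]; cv2.imwrite("pics/w12.png",b)
H,S,V=cv2.split(cv2.cvtColor(b,cv2.COLOR_BGR2HSV))
m=(V>195)&(H>12)&(H<25)&(S>90); m[260:]=0
for c,s in blobs(m,1500)[0]: print(c,s,plane(i,*c,.028,True).round(4))
rows([((.50,.08,.15),Rdown(SYAW),4),(sh(.072,-.08,.14),Rdown(SYAW),4),(sh(.072,-.07,.0655),Rdown(SYAW),3)])
E
```

```text
[ 0.44532072 -0.09089361  0.17321797] -0.09376591495661515
[307.24646465  62.31683502] [ 276   32   64   61 2970] [0.4361 0.0236 0.028 ]
[392.16607072  68.76003178] [ 364   40   58   58 2517] [0.5149 0.0198 0.028 ]
[422.48333333 224.09663978] [ 362  190  141   70 7440] [ 0.5547 -0.1344  0.028 ]
[[3.41, 1.11, 0.42, 0.002, 0.0, 0.012], [3.43, 1.07, 0.42, 0.003, 0.001, 0.011], [3.44, 1.04, 0.42, 0.002, 0.0, 0.012], [3.45, 0.99, 0.42, 0.003, 0.001, 0.011], [3.46, 0.96, 0.42, 0.002, 0.0, 0.012]]
[[3.0, 1.6, 0.25, 0.0, 0.0, 0.0], [3.0, 1.61, 0.25, 0.0, 0.0, 0.0], [3.0, 1.6, 0.25, 0.0, 0.0, 0.0], [3.0, 1.6, 0.24, 0.0, 0.0, 0.0], [0.33, 0.0, 2.48, 0.0, 0.0, 0.0]]
[[0.34, 0.0, 2.49, 0.0, 0.0, 0.0], [0.33, 0.0, 2.48, 0.0, 0.0, 0.0]]
```

play_rows([
  [3.4,1.1,0.4,0.002,0,0.012],
  [3.4,1.05,0.4,0.002,0,0.012],
  [3.45,1.05,0.4,0.002,0,0.012],
  [3.45,1,0.4,0.002,0,0.012],
  [3.45,0.95,0.4,0.002,0,0.012],
])

```text
time: 24.32
tool_pos: [0.4961, 0.0826, 0.1462]
tcp_rot: [-2.285, -2.152, 0.009]
wrist_force: [0.1, -0.5, -1.9]
width: 0.221
grip_force: 99.5
```

play_rows([
  [3,1.6,0.25,0,0,0],
  [3,1.6,0.25,0,0,0],
  [3,1.6,0.25,0,0,0],
  [3,1.6,0.25,0,0,0],
  [0,0,0,0,0,0],
])

```text
time: 24.73
tool_pos: [0.5698, 0.202, 0.1355]
tcp_rot: [-2.281, -2.156, 0.003]
wrist_force: [-0.1, -0.5, -2.1]
width: 0.222
grip_force: 99.6
```

play_rows([
  [0.3,0,2.4,0,0,0],
  [0.3,0,2.4,0,0,0],
  [0.3,0,2.2,0,0,0],
  [0,0,0,0,0,0],
  [0,0,0,0,0,0],
])

```text
time: 25.15
tool_pos: [0.5665, 0.2054, 0.0655]
tcp_rot: [-2.283, -2.152, 0.012]
wrist_force: [-0.1, 0.9, -1.0]
width: 0.223
grip_force: 98.2
```

```bash
python3 - <<'E'
from h import *
i=optics.camera_info("wrist"); p,R=pose(); print(p,insheet(p),R.round(4).tolist())
b=optics.read_camera("wrist")[:,:,::-1]; cv2.imwrite("pics/w13.png",b)
H,S,V=cv2.split(cv2.cvtColor(b,cv2.COLOR_BGR2HSV))
m=(V>150)&(H>8)&(H<25)&(S>90); m[260:]=0
for c,s in blobs(m,1000)[0]: print(c,s,insheet(plane(i,*c,.018,True)).round(4))
rows([(sh(.071,-.068,.0655),Rdown(SYAW),3)])
E
```

```text
[0.56646051 0.20543708 0.06552348] [ 0.0667348  -0.07072862  0.06552348] [[0.0589, 0.9982, -0.0079], [0.9983, -0.059, -0.0025], [-0.003, -0.0078, -1.0]]
[325.59188416  27.96120844] [ 274    0  107   64 5594] [0.0695 0.0511 0.018 ]
[[0.28, 0.38, 0.09, -0.007, 0.002, 0.0]]
```

play_rows([
  [0.2,0.4,0,-0.008,0,0],
  [0,0,0.05,0,0,0],
  [0,0,0,0,0,0],
])

```text
time: 25.45
tool_pos: [0.5733, 0.2073, 0.0684]
tcp_rot: [2.285, 2.15, 0.006]
wrist_force: [-0.3, 0.0, -2.1]
width: 0.22
grip_force: 98.2
```

play_rows([
  [0,0,0.05,0,0,0],
  [0,0,0,0,0,0],
])

```text
time: 25.62
tool_pos: [0.5732, 0.2071, 0.0678]
tcp_rot: [2.286, 2.15, 0.006]
wrist_force: [-1.2, 0.9, -2.5]
width: 0.222
grip_force: 98.2
```

```bash
python3 - <<'E'
from h import *
p,R=pose(); print(p,insheet(p),R.round(4).tolist())
E
```

```text
[0.57316483 0.20706317 0.06778767] [ 0.07332978 -0.06871023  0.06778767] [[0.061, 0.9981, 0.0051], [0.9981, -0.061, -0.0003], [0.0001, 0.0051, -1.0]]
```

play_rows([
  [0,-0.2,0.15,0.005,0,0],
  [0,0,0.1,0,0,0],
  [0,0,0,0,0,0],
])

```text
time: 25.87
tool_pos: [0.5708, 0.2071, 0.0647]
tcp_rot: [-2.288, -2.152, 0.001]
wrist_force: [-0.4, -0.5, -1.7]
width: 0.222
grip_force: 98.2
```

play_rows([
  [0,0,0.1,0,0,0],
  [0,0,0,0,0,0],
])

```text
time: 26.03
tool_pos: [0.571, 0.2072, 0.0638]
tcp_rot: [-2.288, -2.152, 0.001]
wrist_force: [-0.2, -0.3, -2.5]
width: 0.221
grip_force: 98.2
```

```bash
python3 - <<'E'
from h import *
p,R=pose(); print(p,insheet(p),R.round(4).tolist())
E
```

```text
[0.57099224 0.20723271 0.06378182] [ 0.07115153 -0.06866921  0.06378182] [[0.0609, 0.9981, -0.0006], [0.9981, -0.0609, -0.0001], [-0.0001, -0.0006, -1.0]]
```

play_rows([
  [0,0,0.06,0,0,0],
  [0,0,0,0,0,0],
])

```text
time: 26.2
tool_pos: [0.5711, 0.2073, 0.0633]
tcp_rot: [-2.288, -2.153, 0.0]
wrist_force: [0.8, -0.8, -2.7]
width: 0.222
grip_force: 98.2
```

play_rows([
  [0,0,0.06,0,0,0],
  [0,0,0,0,0,0],
])

```text
time: 26.37
tool_pos: [0.5712, 0.2074, 0.063]
tcp_rot: [-2.288, -2.153, 0.0]
wrist_force: [0.3, 0.3, 0.2]
width: 0.221
grip_force: 98.3
```

play_rows([
  [0,0,0.06,0,0,0],
  [0,0,0,0,0,0],
])

```text
time: 26.53
tool_pos: [0.5714, 0.2074, 0.0629]
tcp_rot: [-2.288, -2.153, -0.0]
wrist_force: [-1.8, 0.4, 3.2]
width: 0.217
grip_force: 98.8
```

```bash
python3 - <<'E'
from h import *
p,R=pose(); print(p,insheet(p),R.round(4).tolist())
b=optics.read_camera("wrist")[:,:,::-1]; cv2.imwrite("pics/w14.png",b[:260,190:450])
E
```

```text
[0.57136509 0.20744523 0.06293916] [ 0.07151109 -0.06843512  0.06293916] [[0.0608, 0.9981, 0.0001], [0.9981, -0.0608, 0.0002], [0.0002, 0.0001, -1.0]]
```

View pics/w14.png

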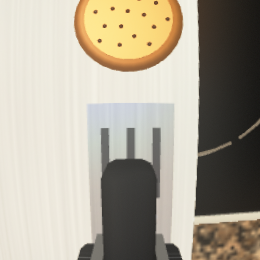

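The blade is flat on the sheet (front edge at row 103), and the biscuit is centred on it at u≈319. Push.

play_rows([
  [0.5,0,0.03,0,0,0],
  [0.8,0,0,0,0,0],
  [0.8,0,0,0,0,0],
  [0.8,0,0,0,0,0],
  [0.8,0,0,0,0,0],
])

```text
time: 27.0
tool_pos: [0.5745, 0.2436, 0.063]
tcp_rot: [2.286, 2.152, 0.001]
wrist_force: [1.4, -4.1, 4.9]
width: 0.216
grip_force: 99.1
```

play_rows([
  [0.8,0,0,0,0,0],
  [0.8,0,0,0,0,0],
  [0.8,0,0,0,0,0],
  [0.8,0,0,0,0,0],
  [0.8,0,0,0,0,0],
])

```text
time: 27.42
tool_pos: [0.5769, 0.2835, 0.063]
tcp_rot: [2.286, 2.152, 0.0]
wrist_force: [-0.4, -4.8, 5.5]
width: 0.221
grip_force: 99.1
```

play_rows([
  [0.6,0,0,0,0,0],
  [0.6,0,0,0,0,0],
  [0.5,0,0,0,0,0],
  [0.4,0,0,0,0,0],
  [0.3,0,0,0,0,0],
])

```text
time: 27.83
tool_pos: [0.5783, 0.3075, 0.063]
tcp_rot: [2.286, 2.152, 0.0]
wrist_force: [-0.4, -5.0, 4.4]
width: 0.222
grip_force: 99.1
```

```bash
python3 - <<'E'
from h import *
i=optics.camera_info("wrist");p,R=pose(); print(p,insheet(p),R.round(4).tolist())
b=optics.read_camera("wrist")[:,:,::-1]; cv2.imwrite("pics/w15.png",b)
H,S,V=cv2.split(cv2.cvtColor(b,cv2.COLOR_BGR2HSV))
m=(V>150)&(H>8)&(H<25)&(S>90); m[260:]=0
for c,s in blobs(m,1000)[0]: print(c,s,insheet(plane(i,*c,.020,True)).round(4))
E
```

```text
[0.57833552 0.30747539 0.06299858] [0.0725658  0.03180624 0.06299858] [[0.06, 0.9982, 0.0016], [0.9982, -0.06, -0.0014], [-0.0013, 0.0017, -1.0]]
[137.81743869  48.08537693] [ 112   21   49   62 1101] [-0.0481  0.1516  0.02  ]
[316.13020134 128.50630872] [ 263   83  109   99 7450] [0.0702 0.0912 0.02  ]
```

play_rows([
  [0.3,0,0,0,0,0],
  [0.3,0,0,0,0,0],
  [0.2,0,0,0,0,0],
  [0.1,0,0,0,0,0],
  [0,0,0,0,0,0],
])

```text
time: 28.3
tool_pos: [0.5789, 0.3164, 0.063]
tcp_rot: [2.286, 2.152, 0.001]
wrist_force: [0.0, -4.5, 4.7]
width: 0.219
grip_force: 99.3
```

play_rows([
  [0,0,-0.2,0,0,0],
  [0,0,-0.4,0,0.01,0],
  [0,0,-0.6,0,0.01,0],
  [0,0,-0.8,0,0.02,0],
  [0,0,-0.8,0,0.02,0],
])

```text
time: 28.72
tool_pos: [0.5775, 0.3168, 0.0902]
tcp_rot: [-2.256, -2.123, -0.069]
wrist_force: [-0.8, -0.0, -3.1]
width: 0.223
grip_force: 98.2
```

play_rows([
  [0,0,-1,0,0.02,0],
  [0,0,-1,0,0.02,0],
  [0,0,-0.8,0,0,0],
  [0,0,-0.4,0,0,0],
  [0,0,0,0,0,0],
])

```text
time: 29.13
tool_pos: [0.5788, 0.3142, 0.1241]
tcp_rot: [-2.238, -2.105, -0.117]
wrist_force: [0.1, -0.1, -1.9]
width: 0.221
grip_force: 98.2
```

```bash
sed -i 's/\.0741,-\.0015,\.0596/.0741,-.0015,.0570/' h.py; python3 - <<'E'
from h import *
b=optics.read_camera("wrist")[:,:,::-1]; cv2.imwrite("pics/w16.png",b)
H,S,V=cv2.split(cv2.cvtColor(b,cv2.COLOR_BGR2HSV))
m=(V>150)&(H>8)&(H<25)&(S>90); m[260:]=0
for c,s in blobs(m,1500)[0]: print(c,s)
p,R=pose(); print(p,R.round(3).tolist())
tp,tR=F(.588,.012,.067,6); rows(carry(p,R,tp,tR,13),p,R,rstep=9)
E
```

```text
[316.07000478 141.27092968] [ 264  100  105   96 6271]
[0.57830014 0.31413701 0.12298615] [[0.061, 0.998, 0.008], [0.993, -0.061, 0.1], [0.101, 0.002, -0.995]]
[[-0.95, 0.09, -0.08, 0.0, 0.0, -0.002], [-1.89, 0.16, -0.15, 0.001, 0.0, -0.003], [-2.85, 0.25, -0.24, 0.0, 0.001, -0.004], [-3.79, 0.31, -0.32, 0.001, 0.0, -0.006], [-3.8, 0.29, -0.31, 0.001, 0.0, -0.006]]
[[-3.8, 0.26, -0.32, 0.001, 0.001, -0.006], [-3.8, 0.24, -0.32, 0.0, 0.0, -0.006], [-3.8, 0.22, -0.32, 0.001, 0.001, -0.006], [-3.8, 0.19, -0.33, 0.001, 0.0, -0.006], [-3.8, 0.18, -0.32, 0.001, 0.0, -0.006]]
[[-2.85, 0.11, -0.25, 0.0, 0.001, -0.005], [-1.91, 0.06, -0.16, 0.001, 0.0, -0.003], [-0.95, 0.03, -0.08, 0.0, 0.0, -0.002]]
```

```bash
python3 - <<'E'
from h import *
w=dict(np.load("w2.npz")); R2=np.array([[0.0957,0.9954,0.001],[0.9954,-0.0957,0.0003],[0.0004,0.001,-1.0]]); p2=np.array([.50236,.18382,.06563])
Rc=w["R"]@R2; off=R2.T@(-w["R"].T@w["t"]-p2)
def info(p,pitch):
    R=Rdown(90,pitch); C=np.array(p)+R@off; Rw=Rc@R.T; return dict(mtx=w["mtx"],R=Rw,t=-Rw@C)
a=info((.5041,.0207,.1103),-37.75); b=info((.5048,-.0398,.093),-10.95)
def tri(u1,u2):
    c1,d1=ray(a,*u1,True);c2,d2=ray(b,*u2,True);d1/=np.linalg.norm(d1);d2/=np.linalg.norm(d2)
    s=np.linalg.lstsq(np.c_[d1,-d2],c2-c1,rcond=None)[0]; q1=c1+s[0]*d1;q2=c2+s[1]*d2
    return q1.round(3),q2.round(3)
print("check board corner",tri((516,38),(495,10)))
print("mw",tri((527,127),(530,103)),"door",tri((517,200),(553,178)))
E
```

```text
check board corner (array([0.632, 0.1  , 0.004]), array([0.632, 0.1  , 0.005]))
mw (array([0.667, 0.034, 0.017]), array([0.666, 0.033, 0.016])) door (array([ 0.664, -0.012,  0.055]), array([ 0.668, -0.011,  0.059]))
```

The microwave front is at x≈0.666, so the gripper (to about 0.63) clears it. Carry C to the board.

```bash
python3 - <<'E'
from h import *
p,R=pose(); tp,tR=F(.584,.025,.067,6); rows(carry(p,R,tp,tR,12),p,R,rstep=9)
E
```

```text
[[-1.02, 0.08, -0.08, 0.0, 0.0, -0.002], [-2.03, 0.16, -0.17, 0.001, 0.0, -0.003], [-3.06, 0.23, -0.25, 0.0, 0.001, -0.005], [-4.08, 0.29, -0.34, 0.001, 0.0, -0.007], [-4.07, 0.26, -0.33, 0.001, 0.001, -0.007]]
[[-4.08, 0.23, -0.35, 0.001, 0.0, -0.006], [-4.08, 0.21, -0.34, 0.001, 0.0, -0.007], [-4.08, 0.18, -0.34, 0.001, 0.001, -0.007], [-4.08, 0.15, -0.35, 0.001, 0.0, -0.006], [-3.06, 0.09, -0.26, 0.0, 0.001, -0.006]]
[[-2.05, 0.05, -0.17, 0.001, 0.0, -0.003], [-1.02, 0.02, -0.09, 0.0, 0.0, -0.002]]
```

play_rows([
  [-1,0.1,-0.1,0,0,-0.002],
  [-2.05,0.15,-0.15,0,0,-0.003],
  [-3.05,0.25,-0.25,0,0,-0.005],
  [-4.1,0.3,-0.35,0,0,-0.007],
  [-4.1,0.25,-0.35,0,0,-0.007],
])

```text
time: 29.6
tool_pos: [0.5798, 0.169, 0.1185]
tcp_rot: [-2.208, -2.135, -0.111]
wrist_force: [0.9, -0.1, -2.6]
width: 0.223
grip_force: 98.1
```

play_rows([
  [-4.1,0.25,-0.35,0,0,-0.007],
  [-4.1,0.2,-0.35,0,0,-0.007],
  [-4.1,0.2,-0.35,0,0,-0.007],
  [-4.1,0.15,-0.35,0,0,-0.006],
  [-3.05,0.1,-0.25,0,0,-0.006],
])

```text
time: 30.02
tool_pos: [0.584, -0.0287, 0.1157]
tcp_rot: [-2.177, -2.168, -0.112]
wrist_force: [1.3, -0.2, -2.4]
width: 0.223
grip_force: 98.1
```

play_rows([
  [-2.05,0.05,-0.15,0,0,-0.003],
  [-1,0,-0.1,0,0,0],
  [0,0,0,0,0,0],
  [0,0,0,0,0,0],
])

```text
time: 30.35
tool_pos: [0.5849, -0.0555, 0.1154]
tcp_rot: [-2.174, -2.17, -0.115]
wrist_force: [0.6, 0.3, -1.8]
width: 0.221
grip_force: 98.1
```

```bash
python3 - <<'E'
from h import *
p,R=pose(); print(p,R.round(3).tolist(),p+R@np.array([.0741,-.0015,.057])); x,y=.584,.025
rows([(*F(x,y,.026,-15),2)]+[(*F(x,y,.026-.007*k/4,-15-23*k/4),9) for k in range(1,5)],p,R,rstep=6.2)
b=optics.read_camera("wrist")[:,:,::-1]
H,S,V=cv2.split(cv2.cvtColor(b,cv2.COLOR_BGR2HSV))
m=(V>195)&(H>12)&(H<25)&(S>90); m[260:]=0
for c,s in blobs(m,1500)[0]: print(c,s)
E
```

```text
[ 0.58493078 -0.05554743  0.11538772] [[0.002, 1.0, 0.005], [0.995, -0.002, 0.101], [0.101, 0.005, -0.995]] [0.58383545 0.02391537 0.06612796]
[[0.55, 0.01, 0.44, 0.001, -0.091, -0.001], [0.59, 0.01, 0.38, 0.001, -0.09, 0.0], [0.62, 0.02, 0.33, 0.001, -0.091, -0.001], [0.65, 0.01, 0.27, 0.001, -0.091, -0.001], [0.66, 0.0, -0.54, 0.0, -0.1, 0.0]]
[[0.67, 0.0, -0.55, 0.0, -0.1, 0.0], [0.68, 0.0, -0.56, 0.0, -0.101, 0.0], [0.7, 0.0, -0.56, 0.0, -0.1, 0.0]]
[219.62257775  93.83994207] [  114    42   258   114 14501]
[315.91102072 126.5071819 ] [ 255   78  119  121 7867]
```

play_rows([
  [0.55,0,0.45,0,-0.09,0],
  [0.6,0,0.4,0,-0.09,0],
  [0.6,0,0.35,0,-0.09,0],
  [0.65,0,0.25,0,-0.09,0],
  [0.65,0,-0.55,0,-0.1,0],
])

```text
time: 30.82
tool_pos: [0.5847, -0.0225, 0.1037]
tcp_rot: [2.022, 2.02, -0.366]
wrist_force: [-0.7, -0.8, -3.3]
width: 0.222
grip_force: 98.1
```

play_rows([
  [0.7,0,-0.55,0,-0.1,0],
  [0.7,0,-0.55,0,-0.1,0],
  [0.7,0,-0.55,0,-0.1,0],
  [0,0,0,0,0,0],
  [0,0,0,0,0,0],
])

```text
time: 31.23
tool_pos: [0.5849, 0.0053, 0.1081]
tcp_rot: [1.838, 1.844, -0.625]
wrist_force: [-0.2, 0.0, -2.1]
width: 0.218
grip_force: 98.3
```

```bash
python3 - <<'E'
from h import *
i=optics.camera_info("wrist"); p,R=pose(); f=p+R@np.array([.0741,-.0015,.057]); print(p,np.degrees(np.arcsin(R[2,0])),f)
b=optics.read_camera("wrist")[:,:,::-1]; cv2.imwrite("pics/w17.png",b)
H,S,V=cv2.split(cv2.cvtColor(b,cv2.COLOR_BGR2HSV))
m=(V>195)&(H>12)&(H<25)&(S>90); m[260:]=0
for c,s in blobs(m,1000)[0]: print(c,s,plane(i,*c,.028,True).round(4))
p,R=rows([(*F(f[0],f[1],.0195,-38+20*k/4),9) for k in range(1,5)]+[(*F(f[0],f[1]-.014,.0195,-18),.5),(*F(f[0],f[1]-.044,.055,-15),2),(*F(f[0],f[1]-.05,.10,0),3)])
E
```

```text
[0.58485293 0.00532102 0.10808395] -37.74116375065666 [0.58353783 0.0290228  0.01764858]
[314.17789905  75.43901774] [ 264   28  101   96 7330] [0.5814 0.057  0.028 ]
[217.81801414 126.53027974] [ 180   97   76   60 3253] [0.518  0.0208 0.028 ]
[117.01989578 130.45144481] [  87  105   61   52 2111] [0.4375 0.0245 0.028 ]
[[-0.39, -0.02, 0.46, 0.005, 0.083, -0.001], [-0.47, 0.0, 0.67, 0.0, 0.087, 0.0], [-0.47, 0.0, 0.67, 0.0, 0.087, 0.0], [-0.47, 0.0, 0.67, 0.0, 0.087, 0.0], [-0.44, 0.0, 0.14, 0.0, 0.0, 0.0]]
[[-0.45, 0.0, 0.15, 0.0, 0.0, 0.0], [-0.44, 0.0, 0.14, 0.0, 0.0, 0.0], [-1.41, 0.0, -0.68, 0.0, 0.018, 0.0], [-1.4, 0.0, -0.71, 0.0, 0.017, 0.0], [-1.39, 0.0, -0.74, 0.0, 0.018, 0.0]]
[[-0.99, 0.0, -0.69, 0.0, 0.087, 0.0], [-0.92, 0.0, -0.78, 0.0, 0.087, 0.0], [-0.86, 0.0, -0.85, 0.0, 0.088, 0.0]]
```

play_rows([
  [-0.4,0,0.45,0.005,0.085,0],
  [-0.45,0,0.65,0,0.085,0],
  [-0.45,0,0.65,0,0.085,0],
  [-0.45,0,0.65,0,0.085,0],
  [-0.45,0,0.15,0,0,0],
])

```text
time: 31.7
tool_pos: [0.586, -0.0337, 0.1]
tcp_rot: [2.058, 2.038, -0.323]
wrist_force: [-0.1, -0.2, -2.6]
width: 0.221
grip_force: 98.2
```

play_rows([
  [-0.5,0,0.15,0,0,0],
  [-0.6,0,0.15,0,0,0],
  [-1.4,0,-0.7,0,0.018,0],
  [-1.4,0,-0.75,0,0.018,0],
  [-1.4,0,-0.75,0,0.018,0],
])

```text
time: 32.12
tool_pos: [0.5842, -0.0734, 0.1307]
tcp_rot: [2.083, 2.079, -0.278]
wrist_force: [0.2, -0.7, -2.4]
width: 0.219
grip_force: 98.4
```

play_rows([
  [-0.5,0,-1.5,0,0.085,0],
  [-0.5,0,-2,0,0.085,0],
  [-0.5,0,-2,0,0.085,0],
  [0,0,-2,0,0,0],
  [0,0,0,0,0,0],
])

```text
time: 32.53
tool_pos: [0.5879, -0.0817, 0.2136]
tcp_rot: [2.216, 2.204, -0.005]
wrist_force: [0.8, -0.3, -1.4]
width: 0.224
grip_force: 98.5
```

```bash
python3 - <<'E'
from h import *
i=optics.camera_info("wrist"); p,R=pose(); print(p,R.round(3).tolist())
b=optics.read_camera("wrist")[:,:,::-1]; cv2.imwrite("pics/w18.png",b)
H,S,V=cv2.split(cv2.cvtColor(b,cv2.COLOR_BGR2HSV))
m=(V>195)&(H>12)&(H<25)&(S>90); m[260:]=0
for c,s in blobs(m,1000)[0]: print(c,s,plane(i,*c,.028,True).round(4))
rows([((.55,.08,.17),Rdown(SYAW),4),(sh(0,-.03,.15),Rdown(SYAW),4),(sh(0,-.03,.067),Rdown(SYAW),3)])
E
```

```text
[ 0.58787391 -0.08165244  0.21361774] [[0.006, 1.0, 0.009], [1.0, -0.006, -0.014], [-0.013, 0.009, -1.0]]
[238.65273661  64.80576961] [  152    17   204   100 10122] [0.5048 0.0372 0.028 ]
[217.51625158 133.17011397] [ 159  105  115   48 2369] [ 0.4786 -0.0357  0.028 ]
[248.67060403 221.33744966] [ 206  189   85   71 3725] [ 0.5073 -0.138   0.028 ]
[[3.22, -0.76, 0.77, 0.001, 0.003, 0.011], [3.21, -0.78, 0.79, 0.002, 0.002, 0.011], [3.2, -0.83, 0.79, 0.001, 0.003, 0.011], [3.19, -0.86, 0.8, 0.001, 0.002, 0.011], [3.18, -0.89, 0.81, 0.002, 0.003, 0.011]]
[[3.34, -1.16, 0.4, 0.0, 0.0, 0.0], [3.34, -1.15, 0.4, 0.0, 0.0, 0.0], [3.34, -1.16, 0.4, 0.0, 0.0, 0.0], [3.33, -1.15, 0.41, 0.0, 0.0, 0.0], [3.34, -1.16, 0.4, 0.0, 0.0, 0.0]]
[[0.0, 0.0, 2.77, 0.0, 0.0, 0.0], [0.0, 0.0, 2.76, 0.0, 0.0, 0.0], [0.0, 0.01, 2.77, 0.0, 0.0, 0.0]]
```

play_rows([
  [3.2,-0.75,0.8,0,0.003,0.011],
  [3.2,-0.8,0.8,0,0.003,0.011],
  [3.2,-0.85,0.8,0,0.003,0.011],
  [3.2,-0.85,0.8,0,0.003,0.011],
  [3.2,-0.9,0.8,0,0.003,0.011],
])

```text
time: 33.0
tool_pos: [0.5454, 0.0828, 0.1647]
tcp_rot: [-2.283, -2.154, -0.001]
wrist_force: [1.0, 0.7, -2.1]
width: 0.218
grip_force: 98.4
```

play_rows([
  [3.3,-1.15,0.4,0,0,0],
  [3.3,-1.15,0.4,0,0,0],
  [3.3,-1.15,0.4,0,0,0],
  [3.3,-1.15,0.4,0,0,0],
  [3.3,-1.15,0.4,0,0,0],
])

```text
time: 33.42
tool_pos: [0.4973, 0.2508, 0.1455]
tcp_rot: [-2.282, -2.156, -0.0]
wrist_force: [0.1, 0.0, -2.6]
width: 0.224
grip_force: 98.3
```

play_rows([
  [0,0,2.7,0,0,0],
  [0,0,2.7,0,0,0],
  [0,0,2.2,0,0,0],
  [0,0,0,0,0,0],
  [0,0,0,0,0,0],
])

```text
time: 33.83
tool_pos: [0.4974, 0.2491, 0.0694]
tcp_rot: [-2.281, -2.156, 0.003]
wrist_force: [0.4, 0.1, -1.3]
width: 0.223
grip_force: 98.3
```

```bash
python3 - <<'E'
from h import *
p,R=pose(); print(p,insheet(p),R.round(4).tolist())
rows([(np.r_[p[:2],.0655],Rdown(SYAW),3)])
b=disks()
cv2.imwrite("pics/t9.png",cv2.resize(b[180:265,155:465],None,fx=2.5,fy=2.5,interpolation=cv2.INTER_CUBIC))
E
```

```text
[0.49735969 0.24910333 0.06939211] [-0.00480413 -0.03122666  0.06939211] [[0.0567, 0.9984, -0.0034], [0.9984, -0.0567, 0.0007], [0.0005, -0.0034, -1.0]]
[[0.0, 0.0, 0.39, -0.003, -0.001, 0.003]]
[268.7 200. ] [260 191  18  19 256] [0.5809 0.0559 0.028 ]
[279.3 219.6] [271 211  18  18 264] [0.5156 0.0202 0.028 ]
[277.8 243.9] [269 235  19  19 276] [0.435  0.0249 0.028 ]
```

All three biscuits lie on the board, at (0.581,0.056), (0.516,0.020) and (0.435,0.025). Set the turner down.

play_rows([
  [0,0,0.3,-0.003,0,0],
  [0,0,0.2,0,0,0],
  [0,0,0,0,0,0],
])

```text
time: 34.13
tool_pos: [0.5006, 0.2492, 0.0676]
tcp_rot: [2.285, 2.154, 0.011]
wrist_force: [0.1, 0.7, -3.0]
width: 0.223
grip_force: 98.3
```

play_rows([
  [0,0,0.08,0,0,0],
  [0,0,0,0,0,0],
])

```text
time: 34.3
tool_pos: [0.5007, 0.2491, 0.0668]
tcp_rot: [2.286, 2.154, 0.011]
wrist_force: [-0.8, -0.5, -1.5]
width: 0.224
grip_force: 98.3
```

play_rows([
  [0,0,0.05,0,0,0],
  [0,0,0,0,0,0],
])

```text
time: 34.47
tool_pos: [0.5005, 0.2492, 0.0661]
tcp_rot: [2.286, 2.154, 0.01]
wrist_force: [0.4, -0.6, -2.3]
width: 0.221
grip_force: 98.3
```

```bash
python3 - <<'E'
from h import *
p,R=pose(); print(p,insheet(p),R.round(4).tolist())
E
```

```text
[0.50052729 0.24915397 0.06610738] [-0.00164585 -0.03098923  0.06610738] [[0.0593, 0.9982, 0.0054], [0.9982, -0.0594, 0.0038], [0.0041, 0.0051, -1.0]]
```

play_rows([
  [0,0,0.15,0.005,-0.004,0],
  [0,0,0.05,0,0,0],
  [0,0,0,0,0,0],
])

```text
time: 34.72
tool_pos: [0.5009, 0.2495, 0.065]
tcp_rot: [2.286, 2.155, 0.0]
wrist_force: [-1.9, -0.6, 5.2]
width: 0.221
grip_force: 99.1
```

play_rows([
  [0,0,0.05,0,0,0],
  [0,0,0,0,0,0],
])

```text
time: 34.88
tool_pos: [0.5009, 0.2495, 0.065]
tcp_rot: [2.286, 2.155, 0.001]
wrist_force: [-2.7, -0.7, 7.9]
width: 0.219
grip_force: 99.7
```

play_rows([
  [0,0,0.05,0,0,0],
  [0,0,0,0,0,0],
])

```text
time: 35.05
tool_pos: [0.501, 0.2496, 0.065]
tcp_rot: [2.286, 2.155, 0.001]
wrist_force: [-3.1, -1.8, 11.0]
width: 0.225
grip_force: 100.1
```

play_rows([
  [0,0,-0.1,0,0,0],
  [0,0,0,0,0,0],
  [0,0,0,0,0,0],
  [0,0,0,0,0,0],
  [0,0,0,0,0,0],
], grip=0)

```text
time: 35.47
tool_pos: [0.5003, 0.2492, 0.0636]
tcp_rot: [-2.286, -2.155, 0.001]
wrist_force: [0.4, -0.3, -0.7]
width: 0.913
grip_force: 0.0
```

play_rows([
  [0,0,0,0,0,0],
  [0,0,0,0,0,0],
  [0,0,-1,0,0,0],
  [0,0,-3,0,0,0],
  [0,0,-4,0,0,0],
])

```text
time: 35.88
tool_pos: [0.4973, 0.2479, 0.1414]
tcp_rot: [-2.284, -2.153, 0.013]
wrist_force: [0.8, 0.5, -0.1]
width: 1.002
grip_force: 0.0
```

play_rows([
  [0,0,-4,0,0,0],
  [0,0,-4,0,0,0],
  [0,0,-3,0,0,0],
  [0,0,0,0,0,0],
])

```text
time: 36.22
tool_pos: [0.5046, 0.2511, 0.2639]
tcp_rot: [2.282, 2.151, 0.022]
wrist_force: [0.3, 0.5, 0.1]
width: 0.999
grip_force: 0.0
```

```bash
python3 - <<'E'
from h import *
p,R=pose(); print(p)
b=optics.read_camera("top")[:,:,::-1]; i=optics.camera_info("top")
cv2.imwrite("pics/t10.png",b)
hsv=cv2.cvtColor(b,cv2.COLOR_BGR2HSV); H,S,V=[hsv[:,:,k].astype(int) for k in range(3)]
X=np.arange(640)
roi=np.zeros(H.shape,bool); roi[185:257,362:445]=1
for n,m,z in(("lemon",(H>22)&(H<35)&(S>140)&(V>120),.026),("white",(S<80)&(V>130),.03)):
    m=cv2.morphologyEx((m&roi).astype(np.uint8),cv2.MORPH_CLOSE,np.ones((3,3)))
    for c,s in blobs(m,25)[0]: 
        print(n,c.round(1),s,plane(i,*c,z).round(4))
H0=(V<60); 
ys,xs=np.where((V<60)&(X>190)&(X<250)&(np.arange(400)[:,None]>195)&(np.arange(400)[:,None]<255)); print("handle",xs.mean(),ys.mean(),plane(i,xs.mean(),ys.mean(),.095).round(3),len(xs))
rows([((.48,.15,.24),Rdown(86),4),((.43,-.25,.24),Rdown(60),4)],polar=True)
E
```

```text
[0.50457846 0.25114005 0.26394526]
lemon [416.3 228.7] [407 222  19  15 201] [ 0.4847 -0.4367  0.026 ]
white [380.9 213. ] [373 205  16  16 179] [ 0.5371 -0.3181  0.03  ]
white [378.1 246. ] [371 239  15  15 175] [ 0.4278 -0.3078  0.03  ]
handle 203.67441860465115 223.34883720930233 [0.503 0.251 0.095] 43
[[-3.52, -0.35, 0.65, 0.003, -0.002, 0.004], [-3.4, -0.57, 0.66, 0.003, -0.001, 0.003], [-3.27, -0.78, 0.67, 0.003, -0.002, 0.004], [-3.59, 1.2, 0.0, 0.0, 0.0, 0.041], [-3.63, 1.07, 0.0, 0.0, 0.0, 0.041]]
[[-3.67, 0.95, 0.0, 0.0, 0.0, 0.042], [-3.68, 0.82, 0.0, 0.0, 0.0, 0.041], [-3.71, 0.7, 0.0, 0.0, 0.0, 0.041], [-3.73, 0.57, 0.0, 0.0, 0.0, 0.041], [-3.74, 0.43, 0.0, 0.0, 0.0, 0.042]]
[[-3.75, 0.32, 0.0, 0.0, 0.0, 0.041], [-3.76, 0.18, 0.0, 0.0, 0.0, 0.041], [-3.75, 0.05, 0.0, 0.0, 0.0, 0.041], [-3.75, -0.07, 0.0, 0.0, 0.0, 0.042]]
```

```bash
python3 - <<'E'
from h import *
s=optics.read_camera("scene")[:,:,::-1]; t=cv2.imread("pics/t10.png")
a=cv2.resize(s[120:320,310:440],(390,600),interpolation=cv2.INTER_CUBIC); b=cv2.resize(t[140:260,305:439],(402,360),interpolation=cv2.INTER_CUBIC)
b=cv2.copyMakeBorder(b,0,240,0,0,0); cv2.imwrite("pics/mw.png",np.hstack([a,b]))
hsv=cv2.cvtColor(t,cv2.COLOR_BGR2HSV); m=cv2.inRange(hsv,(22,140,120),(35,255,255)); m[:,:400]=0;m[:,440:]=0;m[:215]=0;m[245:]=0
M=cv2.moments(m,True); print("lemon img angle",np.degrees(.5*np.arctan2(2*M['mu11'],M['mu20']-M['mu02'])),cv2.fitEllipse(max(cv2.findContours(m,0,1)[0],key=len)))
E
```

```text
lemon img angle -9.652691486182173 ((416.3040466308594, 228.57492065429688), (14.573183059692383, 18.26349449157715), 80.16615295410156)
```

View pics/mw.png

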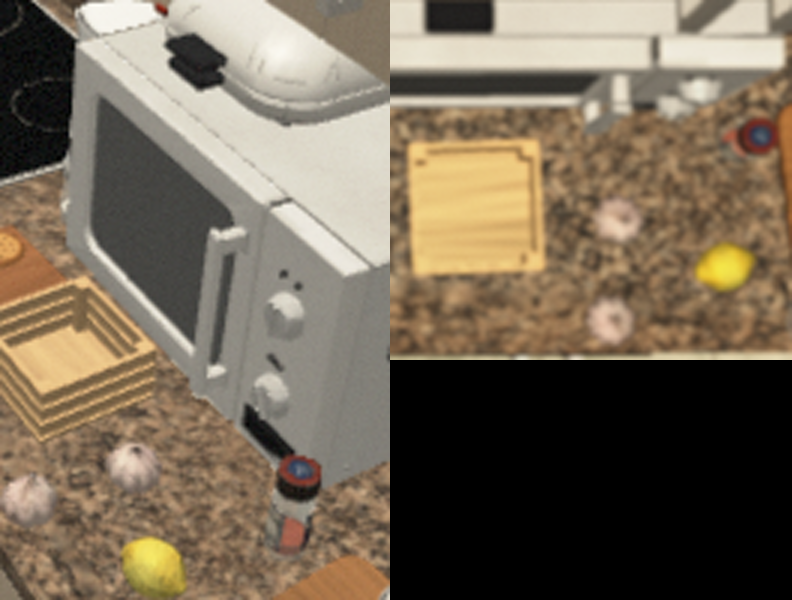

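Only the two garlics (380,213)/(378,246) and the lemon (416,229) are loose. The door handle runs in the scene view from (386,198) to (380,245), and in the top view near (374,179). I'll triangulate it.

```bash
python3 - <<'E'
from h import *
a=optics.camera_info("scene"); b=optics.camera_info("top")
def tri(u1,u2):
    c1,d1=ray(a,*u1);c2,d2=ray(b,*u2);d1/=np.linalg.norm(d1);d2/=np.linalg.norm(d2)
    s=np.linalg.lstsq(np.c_[d1,-d2],c2-c1,rcond=None)[0]; print((c1+s[0]*d1).round(3),(c2+s[1]*d2).round(3))
tri((380,243),(374,180)); tri((386,199),(382,169)); tri((310+300/3,120+465/3),(427.3,185.7))
p,R=pose()
print(p); p,R=rows([((.48,.15,.24),Rdown(86),4),((.415,-.20,.20),Rdown(90),4),],polar=True)
print('g');p,R=rows([((.428,-.308,.10),Rdown(90),4),((.428,-.308,.006),Rdown(90),2.5)],p,R)
E
```

```text
[ 0.644 -0.29   0.084] [ 0.641 -0.288  0.083]
[ 0.649 -0.284  0.243] [ 0.653 -0.286  0.244]
[ 0.625 -0.455  0.109] [ 0.62  -0.452  0.108]
[0.50157853 0.24976663 0.25694417]
[[-3.48, -0.3, 0.56, 0.001, -0.001, 0.004], [-3.37, -0.51, 0.55, 0.002, -0.001, 0.003], [-3.25, -0.72, 0.57, 0.001, 0.0, 0.004], [-3.69, 0.84, 0.4, 0.0, 0.0, -0.007], [-3.72, 0.53, 0.4, 0.0, 0.0, -0.007]]
[[-3.72, 0.21, 0.4, 0.0, 0.0, -0.007], [-3.7, -0.1, 0.39, 0.0, 0.0, -0.007], [-3.64, -0.4, 0.4, 0.0, 0.0, -0.007], [-3.56, -0.69, 0.4, 0.0, 0.0, -0.007], [-3.46, -0.98, 0.4, 0.0, 0.0, -0.007]]
[[-3.34, -1.25, 0.4, 0.0, 0.0, -0.007], [-3.2, -1.51, 0.39, 0.0, 0.0, -0.007], [-3.03, -1.76, 0.4, 0.001, 0.0, -0.007]]
g
[[-2.7, 0.33, 2.5, 0.0, 0.0, 0.0], [-2.7, 0.32, 2.5, 0.0, 0.0, 0.0], [-2.7, 0.33, 2.5, 0.0, 0.0, 0.0], [-2.7, 0.32, 2.5, 0.0, 0.0, 0.0], [0.0, 0.0, 2.35, 0.0, 0.0, 0.0]]
[[0.0, 0.0, 2.35, 0.0, 0.0, 0.0], [-0.01, 0.01, 2.35, 0.0, 0.0, 0.0], [0.0, 0.0, 2.35, 0.0, 0.0, 0.0]]
```

play_rows([
  [-3.5,-0.3,0.55,0,0,0.004],
  [-3.4,-0.5,0.55,0,0,0.003],
  [-3.25,-0.7,0.55,0,0,0.004],
  [-3.7,0.85,0.4,0,0,-0.007],
  [-3.7,0.5,0.4,0,0,-0.007],
])

```text
time: 36.73
tool_pos: [0.4856, 0.0728, 0.2269]
tcp_rot: [-2.279, -2.159, 0.005]
wrist_force: [0.4, -0.3, -0.8]
width: 1.004
grip_force: 0.0
```

play_rows([
  [-3.7,0.2,0.4,0,0,-0.007],
  [-3.7,-0.1,0.4,0,0,-0.007],
  [-3.65,-0.4,0.4,0,0,-0.007],
  [-3.55,-0.7,0.4,0,0,-0.007],
  [-3.45,-1,0.4,0,0,-0.007],
])

```text
time: 37.15
tool_pos: [0.4581, -0.1069, 0.2071]
tcp_rot: [-2.242, -2.196, 0.003]
wrist_force: [1.1, -1.0, 0.6]
width: 0.999
grip_force: 0.0
```

play_rows([
  [-3.35,-1.25,0.4,0,0,-0.007],
  [-3.2,-1.5,0.4,0,0,-0.007],
  [-3,-1.75,0.4,0,0,-0.007],
  [-2.7,0.3,2,0,0,0],
  [-2.7,0.3,2,0,0,0],
])

```text
time: 37.57
tool_pos: [0.4179, -0.2556, 0.1561]
tcp_rot: [-2.223, -2.219, 0.0]
wrist_force: [0.3, 0.3, 0.3]
width: 0.997
grip_force: 0.0
```

play_rows([
  [-2.7,0.3,1.5,0,0,0],
  [-2.7,0.3,1.5,0,0,0],
  [0,0,0,0,0,0],
  [0,0,0,0,0,0],
])

```text
time: 37.9
tool_pos: [0.4234, -0.3078, 0.1242]
tcp_rot: [-2.219, -2.214, 0.001]
wrist_force: [-0.1, 0.8, 0.0]
width: 0.997
grip_force: 0.0
```

```bash
cat >> h.py <<'E'
def veg():
    i=optics.camera_info("top"); b=optics.read_camera("top")[:,:,::-1]
    hsv=cv2.cvtColor(b,cv2.COLOR_BGR2HSV); H,S,V=[hsv[:,:,k].astype(int) for k in range(3)]
    roi=np.zeros(H.shape,bool); roi[185:257,308:445]=1
    for n,m,z in(("lemon",(H>22)&(H<35)&(S>140)&(V>120)&(np.arange(640)>362),.026),("white",(S<80)&(V>130),.03)):
        m=cv2.morphologyEx((m&roi).astype(np.uint8),cv2.MORPH_CLOSE,np.ones((3,3)))
        for c,s in blobs(m,20)[0]: print("top",n,c.round(1),s,plane(i,*c,z).round(4))
    i=optics.camera_info("wrist"); w=optics.read_camera("wrist")[:,:,::-1]
    hsv=cv2.cvtColor(w,cv2.COLOR_BGR2HSV); H,S,V=[hsv[:,:,k].astype(int) for k in range(3)]
    m=(S<70)&(V>110); m[330:]=0; m=cv2.morphologyEx(m.astype(np.uint8),cv2.MORPH_OPEN,np.ones((5,5)))
    for c,s in blobs(m,500,9000)[0]: print("wrist white",c.round(0),s,plane(i,*c,.035,True).round(3))
    m=(H>22)&(H<35)&(S>140)&(V>120); m[330:]=0
    for c,s in blobs(m,500)[0]: print("wrist lemon",c.round(0),s,plane(i,*c,.03,True).round(3))
    return b,w
E
python3 - <<'E'
from h import *
p,R=pose(); print(p,R.round(3).tolist())
b,w=veg(); cv2.imwrite("pics/g1.png",w)
E
```

```text
[ 0.42338447 -0.30777864  0.12423399] [[0.002, 1.0, -0.005], [1.0, -0.002, 0.004], [0.004, -0.005, -1.0]]
top lemon [416.7 228.6] [408 222  18  15 199] [ 0.4849 -0.438   0.026 ]
top white [380.9 213. ] [373 206  16  15 176] [ 0.5371 -0.3183  0.03  ]
top white [392.3 244.9] [386 236  14  17  36] [ 0.4313 -0.3548  0.03  ]
top white [376.  245.1] [371 239  11  15 107] [ 0.4308 -0.3006  0.03  ]
wrist white [40. 43.] [   0    0   75   86 3867] [ 0.135 -0.138  0.035]
wrist white [580. 107.] [ 565    0   28  186 2617] [ 0.676 -0.213  0.035]
wrist white [596. 221.] [553 199  87  47 586] [ 0.734 -0.333  0.035]
wrist white [440. 216.] [424 203  34  24 553] [ 0.525 -0.321  0.035]
wrist white [597. 288.] [585 267  24  46 791] [ 0.785 -0.429  0.035]
wrist lemon [383. 314.] [ 357  295   53   35 1408] [ 0.485 -0.424  0.03 ]
```

play_rows([
  [0,0.45,2.5,0,0,0],
  [0,0,2.5,0,0,0],
  [0,0,2.5,0,0,0],
  [0,0,2.5,0,0,0],
  [0,0,1.7,0,0,0],
])

```text
time: 38.42
tool_pos: [0.4294, -0.3063, 0.0091]
tcp_rot: [-2.218, -2.222, 0.0]
wrist_force: [-0.9, -0.9, 0.2]
width: 0.999
grip_force: 0.0
```

play_rows([
  [0,0,0,0,0,0],
  [0,0,0,0,0,0],
  [0,0,0,0,0,0],
  [0,0,0,0,0,0],
  [0,0,0,0,0,0],
], grip=1, force=25)

```text
time: 38.83
tool_pos: [0.4315, -0.3092, 0.0123]
tcp_rot: [2.219, 2.219, 0.0]
wrist_force: [0.2, -0.0, -0.5]
width: 0.615
grip_force: 26.2
```

play_rows([
  [0,0,0,0,0,0],
  [0,0,0,0,0,0],
  [0,0,0,0,0,0],
  [0,0,0,0,0,0],
  [0,0,0,0,0,0],
])

```text
time: 39.25
tool_pos: [0.4314, -0.3093, 0.0121]
tcp_rot: [2.22, 2.219, 0.001]
wrist_force: [1.5, 1.1, 6.6]
width: 0.613
grip_force: 26.7
```

play_rows([
  [0,0,-2,0,0,0],
  [0,0,-4,0,0,0],
  [0,0,-4,0,0,0],
  [0,0,-3,0,0,0],
  [0,0,0,0,0,0],
])

```text
time: 39.67
tool_pos: [0.4344, -0.3119, 0.1486]
tcp_rot: [2.212, 2.211, 0.002]
wrist_force: [1.9, -0.4, 0.2]
width: 0.612
grip_force: 26.7
```

```bash
python3 - <<'E'
from h import *
p,R=pose(); print(p)
p,R=rows([((.50,-.20,.14),Rdown(90),4),((.578,-.192,.14),Rdown(90),4),((.578,-.192,.085),Rdown(90),2.5)])
E
```

```text
[ 0.43436185 -0.31190473  0.14859996]
[[2.8, 1.64, 0.21, 0.003, 0.002, 0.0], [2.8, 1.64, 0.21, 0.002, 0.002, 0.0], [2.8, 1.64, 0.21, 0.003, 0.002, 0.0], [2.8, 1.64, 0.21, 0.003, 0.003, 0.0], [0.4, 3.9, 0.0, 0.0, 0.0, 0.0]]
[[0.4, 3.89, 0.0, 0.0, 0.0, 0.0], [0.0, 0.0, 1.83, 0.0, 0.0, 0.0], [0.0, 0.0, 1.84, 0.0, 0.0, 0.0], [0.0, 0.01, 1.83, 0.0, 0.0, 0.0]]
```

play_rows([
  [2.8,1.65,0.2,0.003,0.002,0],
  [2.8,1.65,0.2,0.003,0.002,0],
  [2.8,1.65,0.2,0.003,0.002,0],
  [2.8,1.65,0.2,0.003,0.002,0],
  [0.5,3.9,0,0,0,0],
])

```text
time: 40.08
tool_pos: [0.5306, -0.1868, 0.1296]
tcp_rot: [-2.205, -2.206, 0.009]
wrist_force: [-0.6, -1.5, -0.7]
width: 0.609
grip_force: 26.7
```

play_rows([
  [0.5,3.9,0,0,0,0],
  [0,0,0,0,0,0],
  [0,0,1.9,0,0,0],
  [0,0,1.9,0,0,0],
  [0,0,1.9,0,0,0],
])

```text
time: 40.5
tool_pos: [0.5736, -0.186, 0.0738]
tcp_rot: [-2.211, -2.212, 0.004]
wrist_force: [-1.3, 0.3, -0.3]
width: 0.612
grip_force: 26.7
```

play_rows([
  [0,0,0.5,0,0,0],
  [0,0,0,0,0,0],
  [0,0,0,0,0,0],
])

```text
time: 40.75
tool_pos: [0.5731, -0.186, 0.0696]
tcp_rot: [-2.211, -2.211, 0.005]
wrist_force: [0.5, -0.2, 0.1]
width: 0.611
grip_force: 26.7
```

play_rows([
  [0,0,0,0,0,0],
  [0,0,0,0,0,0],
  [0,0,0,0,0,0],
  [0,0,0,0,0,0],
  [0,0,0,0,0,0],
], grip=0)

```text
time: 41.17
tool_pos: [0.5738, -0.1861, 0.0704]
tcp_rot: [-2.212, -2.212, 0.004]
wrist_force: [-0.4, -0.7, -1.1]
width: 0.998
grip_force: 0.0
```

play_rows([
  [0,0,-2,0,0,0],
  [0,0,-3,0,0,0],
  [0,0,-3,0,0,0],
  [-2,-1,0,0,0,0],
  [-4,-1,0,0,0,0],
])

```text
time: 41.58
tool_pos: [0.5568, -0.2447, 0.153]
tcp_rot: [-2.21, -2.22, -0.001]
wrist_force: [0.9, -1.3, -0.5]
width: 0.998
grip_force: 0.0
```

```bash
python3 - <<'E'
from h import *
p,R=pose(); print(p,R.round(3).tolist())
b,w=veg(); cv2.imwrite("pics/g2.png",w); cv2.imwrite("pics/g2t.png",b)
p,R=rows([((.537,-.318,.13),Rdown(90),4),((.537,-.318,.008),Rdown(90),2.5)])
E
```

```text
[ 0.55680968 -0.24472332  0.15299972] [[-0.005, 1.0, -0.006], [1.0, 0.005, 0.007], [0.007, -0.006, -1.0]]
top lemon [416.5 228.6] [407 222  19  15 200] [ 0.4849 -0.4372  0.026 ]
top white [347.8 200.8] [335 185  28  24 246] [ 0.5778 -0.2081  0.03  ]
top white [380.2 217.6] [374 215  12   6  46] [ 0.5218 -0.3156  0.03  ]
top white [400.2 223.2] [393 219  14  11  85] [ 0.5032 -0.3822  0.03  ]
top white [342.4 234. ] [335 230  14  11  79] [ 0.4675 -0.1894  0.03  ]
top white [387.5 254.8] [382 253  13   4  41] [ 0.3988 -0.3383  0.03  ]
wrist white [294. 257.] [281 237  27  39 514] [ 0.528 -0.317  0.035]
[[-3.36, -0.82, 1.03, -0.005, -0.002, -0.001], [-3.35, -0.83, 1.04, -0.005, -0.002, -0.002], [0.0, 0.0, 2.44, 0.0, 0.0, 0.0], [0.0, 0.0, 2.44, 0.0, 0.0, 0.0], [-0.01, 0.01, 2.44, 0.0, 0.0, 0.0]]
[[0.0, 0.0, 2.44, 0.0, 0.0, 0.0], [0.0, 0.0, 2.44, 0.0, 0.0, 0.0]]
```

play_rows([
  [-3.4,-0.85,1,-0.005,-0.002,0],
  [-3.4,-0.85,1,-0.005,-0.002,0],
  [0,0,0,0,0,0],
  [0,0,2.4,0,0,0],
  [0,0,2.4,0,0,0],
])

```text
time: 42.1
tool_pos: [0.5383, -0.3157, 0.0824]
tcp_rot: [-2.224, -2.219, -0.004]
wrist_force: [-0.5, -0.4, -1.6]
width: 0.999
grip_force: 0.0
```

```bash
python3 - <<'E'
from h import *
p,R=pose(); print(p,R.round(3).tolist())
i=optics.camera_info("wrist"); w=optics.read_camera("wrist")[:,:,::-1]; cv2.imwrite("pics/g3.png",w)
rows([((.537,-.318,.009),Rdown(90),2.5)])
E
```

```text
[ 0.53832008 -0.31567908  0.08238922] [[0.002, 1.0, 0.002], [1.0, -0.002, 0.002], [0.002, 0.002, -1.0]]
[[-0.2, 0.11, 2.22, -0.003, -0.003, 0.0], [-0.18, 0.1, 2.21, -0.002, -0.002, -0.001], [-0.19, 0.1, 2.22, -0.003, -0.003, 0.0]]
```

play_rows([
  [-0.2,0.1,2.2,0,0,0],
  [-0.1,0.1,2.2,0,0,0],
  [0,0,2.2,0,0,0],
  [0,0,0,0,0,0],
  [0,0,0,0,0,0],
])

```text
time: 42.57
tool_pos: [0.5376, -0.3156, 0.0139]
tcp_rot: [-2.215, -2.216, -0.001]
wrist_force: [0.2, -0.4, -0.6]
width: 1.0
grip_force: 0.0
```

play_rows([
  [0,0,0,0,0,0],
  [0,0,0,0,0,0],
  [0,0,0,0,0,0],
  [0,0,0,0,0,0],
  [0,0,0,0,0,0],
], grip=1)

```text
time: 42.98
tool_pos: [0.5404, -0.3177, 0.0178]
tcp_rot: [-2.221, -2.221, -0.004]
wrist_force: [-0.2, -0.1, 5.6]
width: 0.604
grip_force: 25.3
```

play_rows([
  [0,0,0,0,0,0],
  [0,0,0,0,0,0],
  [0,0,0,0,0,0],
  [0,0,0,0,0,0],
])

```text
time: 43.32
tool_pos: [0.5404, -0.3177, 0.0178]
tcp_rot: [-2.221, -2.221, -0.004]
wrist_force: [-0.6, 0.7, 5.3]
width: 0.606
grip_force: 25.2
```

play_rows([
  [0,0,-2,0,0,0],
  [0,0,-4,0,0,0],
  [0,0,-4,0,0,0],
  [0,0,-3,0,0,0],
  [0,0,0,0,0,0],
])

```text
time: 43.73
tool_pos: [0.5443, -0.3207, 0.1555]
tcp_rot: [2.213, 2.213, 0.008]
wrist_force: [1.6, -1.2, 1.1]
width: 0.603
grip_force: 26.4
```

```bash
python3 - <<'E'
from h import *
p,R=pose(); print(p)
p,R=rows([((.576,-.13,.14),Rdown(90),4),((.576,-.13,.072),Rdown(90),2.5)])
E
```

```text
[ 0.54429657 -0.32074062  0.15553914]
[[3.82, 0.63, 0.3, 0.002, 0.001, 0.0], [3.81, 0.63, 0.3, 0.003, 0.001, 0.0], [3.82, 0.63, 0.31, 0.002, 0.001, 0.0], [3.81, 0.63, 0.3, 0.002, 0.001, 0.0], [3.82, 0.64, 0.31, 0.003, 0.001, 0.0]]
[[0.0, 0.0, 2.27, 0.0, 0.0, 0.0], [0.0, 0.0, 2.26, 0.0, 0.0, 0.0], [0.0, 0.0, 2.27, 0.0, 0.0, 0.0]]
```

play_rows([
  [3.8,0.65,0.3,0.003,0,0],
  [3.8,0.65,0.3,0.003,0,0],
  [3.8,0.65,0.3,0.003,0,0],
  [3.8,0.65,0.3,0.003,0,0],
  [3.8,0.65,0.3,0,0,0],
])

```text
time: 44.15
tool_pos: [0.5719, -0.1259, 0.1313]
tcp_rot: [-2.214, -2.212, 0.01]
wrist_force: [1.3, 0.1, -0.3]
width: 0.601
grip_force: 26.4
```

play_rows([
  [0,0,0,0,0,0],
  [0,0,2,0,0,0],
  [0,0,2,0,0,0],
  [0,0,1.7,0,0,0],
  [0,0,0,0,0,0],
])

```text
time: 44.57
tool_pos: [0.5677, -0.1265, 0.0702]
tcp_rot: [-2.208, -2.209, 0.016]
wrist_force: [-1.2, 1.2, -0.9]
width: 0.603
grip_force: 26.4
```

play_rows([
  [0,0,0,0,0,0],
  [0,0,0,0,0,0],
  [0,0,0,0,0,0],
  [0,0,0,0,0,0],
  [0,0,0,0,0,0],
], grip=0)

```text
time: 44.98
tool_pos: [0.5716, -0.1276, 0.0749]
tcp_rot: [-2.214, -2.213, 0.01]
wrist_force: [-0.4, 0.8, -0.6]
width: 0.999
grip_force: 0.0
```

play_rows([
  [0,0,-2,0,0,0],
  [0,0,-4,0,0,0],
  [0,0,-3,0,0,0],
  [-2,-1,0,0,0,0],
  [-3,-2,0,0,0,0],
])

```text
time: 45.4
tool_pos: [0.5461, -0.1773, 0.1683]
tcp_rot: [-2.214, -2.222, 0.004]
wrist_force: [0.1, -1.6, -0.6]
width: 1.001
grip_force: 0.0
```

play_rows([
  [-4,-1,0,0,0,0],
  [-4,-1,0,0,0,0],
  [-4,-1,0,0,0,0],
  [-4,-1,0,0,0,0],
  [0,0,0,0,0,0],
])

```text
time: 45.82
tool_pos: [0.5003, -0.3446, 0.1648]
tcp_rot: [-2.221, -2.21, 0.016]
wrist_force: [1.2, -0.1, -0.4]
width: 0.999
grip_force: 0.0
```

```bash
python3 - <<'E'
from h import *
p,R=pose(); print(p,R.round(3).tolist())
b,w=veg(); cv2.imwrite("pics/g4.png",w); cv2.imwrite("pics/g4t.png",b)
# lemon axis in wrist view
i=optics.camera_info("wrist"); m=cv2.inRange(cv2.cvtColor(w,cv2.COLOR_BGR2HSV),(22,140,110),(35,255,255)); m[340:]=0
ys,xs=np.where(m>0)
if len(xs)>800:
    P=np.array([plane(i,u,v,.026,True)[:2] for u,v in zip(xs[::5],ys[::5])]); C=np.cov(P.T); e,v=np.linalg.eigh(C); print(P.mean(0),np.sqrt(e)*4,np.degrees(np.arctan2(*v[::-1,1])))
E
```

```text
[ 0.50034459 -0.34462383  0.16480312] [[0.005, 1.0, -0.013], [1.0, -0.005, -0.001], [-0.001, -0.013, -1.0]]
top white [341.5 201.8] [335 195  14  14 142] [ 0.5744 -0.187   0.03  ]
top white [323.7 203.8] [317 197  14  14 143] [ 0.5678 -0.1277  0.03  ]
top white [413.1 205.9] [405 196  16  20  47] [ 0.5606 -0.4261  0.03  ]
top white [405.1 222.7] [398 218  13  12  79] [ 0.5046 -0.3985  0.03  ]
top white [386.1 252.7] [379 249  15   8  73] [ 0.4055 -0.3338  0.03  ]
top white [441.5 251.3] [437 248   8   8  35] [ 0.41   -0.5178  0.03  ]
wrist white [32. 36.] [   0    0   60   74 2682] [ 0.139 -0.139  0.035]
wrist lemon [308. 274.] [ 283  246   52   56 2168] [ 0.487 -0.433  0.03 ]
[ 0.48728966 -0.43337593] [0.05236333 0.06935286] 100.15846307615962
```

Both garlics are in the crate at (0.574,-0.187) and (0.568,-0.128). The lemon is at (0.485,-0.437) with its axis at 100°.

```bash
python3 - <<'E'
from h import *
rows([((.485,-.437,.12),Rdown(100),4),((.485,-.437,.005),Rdown(100),2.5)])
E
```

```text
[[-3.26, -0.52, 1.47, -0.004, -0.002, -0.059], [-3.22, -0.71, 1.47, -0.005, -0.001, -0.06], [-3.18, -0.91, 1.47, -0.004, -0.002, -0.059], [0.0, 0.0, 2.3, 0.0, 0.0, 0.0], [0.0, 0.0, 2.3, 0.0, 0.0, 0.0]]
[[0.0, 0.0, 2.3, 0.0, 0.0, 0.0], [0.0, 0.0, 2.3, 0.0, 0.0, 0.0], [0.01, 0.0, 2.3, 0.0, 0.0, 0.0]]
```

play_rows([
  [-3.25,-0.5,1.5,-0.004,0,-0.06],
  [-3.2,-0.7,1.5,-0.004,0,-0.06],
  [-3.2,-0.9,1.5,-0.004,0,-0.06],
  [0,0,0,0,0,0],
  [0,0,0,0,0,0],
])

```text
time: 46.33
tool_pos: [0.4858, -0.4344, 0.117]
tcp_rot: [-2.01, -2.404, -0.005]
wrist_force: [0.5, 0.6, 0.3]
width: 0.998
grip_force: 0.0
```

```bash
python3 - <<'E'
from h import *
p,R=pose(); print(p)
rows([((.485,-.437,.005),Rdown(100),2.5)])
E
```

```text
[ 0.48578971 -0.43436545  0.11699632]
[[-0.07, -0.02, 2.24, -0.001, -0.002, 0.001], [-0.06, -0.02, 2.24, 0.0, -0.001, 0.0], [-0.06, -0.02, 2.24, -0.001, -0.002, 0.001], [-0.06, -0.02, 2.24, 0.0, -0.001, 0.001], [-0.05, -0.03, 2.24, -0.001, -0.002, 0.001]]
```

play_rows([
  [-0.1,0,2.25,0,0,0],
  [-0.1,0,2.25,0,0,0],
  [0,0,2.25,0,0,0],
  [0,0,2.25,0,0,0],
  [0,0,2.2,0,0,0],
])

```text
time: 46.75
tool_pos: [0.488, -0.4344, 0.0068]
tcp_rot: [-2.009, -2.41, -0.005]
wrist_force: [0.3, -0.3, -0.1]
width: 0.998
grip_force: 0.0
```

play_rows([
  [0,0,0,0,0,0],
  [0,0,0,0,0,0],
  [0,0,0,0,0,0],
  [0,0,0,0,0,0],
  [0,0,0,0,0,0],
], grip=1, force=30)

```text
time: 47.17
tool_pos: [0.4879, -0.4372, 0.0087]
tcp_rot: [-2.012, -2.411, -0.004]
wrist_force: [0.9, -0.4, -1.9]
width: 0.599
grip_force: 31.3
```

play_rows([
  [0,0,0,0,0,0],
  [0,0,0,0,0,0],
  [0,0,0,0,0,0],
  [0,0,0,0,0,0],
])

```text
time: 47.5
tool_pos: [0.4878, -0.4373, 0.0085]
tcp_rot: [-2.012, -2.41, -0.004]
wrist_force: [0.8, 1.5, 6.6]
width: 0.596
grip_force: 31.8
```

play_rows([
  [0,0,-2,0,0,0],
  [0,0,-4,0,0,0],
  [0,0,-4,0,0,0],
  [0,0,-4,0,0,0],
  [0,0,0,0,0,0],
])

```text
time: 47.92
tool_pos: [0.4911, -0.4418, 0.1573]
tcp_rot: [2.006, 2.403, 0.002]
wrist_force: [1.6, -0.7, 0.0]
width: 0.594
grip_force: 31.9
```

```bash
python3 - <<'E'
from h import *
p,R=pose(); print(p)
p,R=rows([((.515,-.16,.145),Rdown(90),4),((.515,-.16,.075),Rdown(90),2.5)])
E
```

```text
[ 0.49109348 -0.44175033  0.15728526]
[[3.41, 0.92, 0.13, 0.001, 0.001, 0.022], [3.44, 0.85, 0.14, 0.001, 0.001, 0.023], [3.45, 0.77, 0.14, 0.001, 0.001, 0.022], [3.46, 0.69, 0.14, 0.001, 0.001, 0.023], [3.48, 0.61, 0.14, 0.002, 0.001, 0.022]]
[[3.5, 0.54, 0.15, 0.001, 0.001, 0.023], [3.5, 0.45, 0.15, 0.001, 0.001, 0.022], [3.52, 0.38, 0.15, 0.001, 0.0, 0.023], [0.0, 0.0, 2.33, 0.0, 0.0, 0.0], [0.0, 0.0, 2.34, 0.0, 0.0, 0.0]]
[[0.0, 0.0, 2.33, 0.0, 0.0, 0.0]]
```

play_rows([
  [3.4,0.9,0.15,0,0,0.022],
  [3.45,0.85,0.15,0,0,0.022],
  [3.45,0.75,0.15,0,0,0.022],
  [3.45,0.7,0.15,0,0,0.022],
  [3.5,0.6,0.15,0,0,0.022],
])

```text
time: 48.33
tool_pos: [0.5006, -0.2597, 0.1395]
tcp_rot: [-2.141, -2.292, -0.003]
wrist_force: [-0.2, 0.6, -1.1]
width: 0.598
grip_force: 31.9
```

play_rows([
  [3.5,0.55,0.15,0,0,0.022],
  [3.5,0.45,0.15,0,0,0.022],
  [3.5,0.4,0.15,0,0,0.022],
  [0,0,0,0,0,0],
  [0,0,0,0,0,0],
])

```text
time: 48.75
tool_pos: [0.5097, -0.1538, 0.1355]
tcp_rot: [-2.209, -2.226, -0.003]
wrist_force: [-0.2, -0.1, -1.8]
width: 0.594
grip_force: 31.9
```

```bash
python3 - <<'E'
from h import *
p,R=pose(); print(p)
p,R=rows([((.515,-.16,.075),Rdown(90),2.5)])
E
```

```text
[ 0.50973851 -0.15375105  0.13554091]
[[-0.22, 0.18, 2.02, -0.001, -0.002, 0.002], [-0.21, 0.18, 2.01, -0.001, -0.001, 0.003], [-0.22, 0.17, 2.02, -0.001, -0.002, 0.002]]
```

play_rows([
  [-0.2,0.15,2,0,0,0],
  [-0.2,0.15,2,0,0,0],
  [-0.2,0.1,2,0,0,0],
  [0,0,0,0,0,0],
  [0,0,0,0,0,0],
])

```text
time: 49.17
tool_pos: [0.5125, -0.1618, 0.0746]
tcp_rot: [-2.213, -2.219, -0.001]
wrist_force: [-0.8, -0.1, 0.4]
width: 0.594
grip_force: 31.9
```

play_rows([
  [0,0,0,0,0,0],
  [0,0,0,0,0,0],
  [0,0,0,0,0,0],
  [0,0,0,0,0,0],
  [0,0,0,0,0,0],
], grip=0)

```text
time: 49.58
tool_pos: [0.5145, -0.1614, 0.0767]
tcp_rot: [-2.215, -2.223, -0.004]
wrist_force: [0.6, -0.3, -0.2]
width: 1.0
grip_force: 0.0
```

play_rows([
  [0,0,-2,0,0,0],
  [0,0,-4,0,0,0],
  [0,0,-4,0,0,0],
  [-2,-2,0,0,0,0],
  [-3,-2,0,0,0,0],
])

```text
time: 50.0
tool_pos: [0.4773, -0.2117, 0.1802]
tcp_rot: [2.211, 2.229, 0.008]
wrist_force: [-1.2, -0.3, -0.8]
width: 0.998
grip_force: 0.0
```

play_rows([
  [-4,-1,0,0,0,0],
  [-4,-1,0,0,0,0],
  [-4,-1,0,0,0,0],
  [-4,-1,0,0,0,0],
  [0,0,0,0,0,0],
])

```text
time: 50.42
tool_pos: [0.4334, -0.3786, 0.1758]
tcp_rot: [-2.221, -2.22, 0.001]
wrist_force: [0.2, 0.2, -0.1]
width: 1.001
grip_force: 0.0
```

```bash
python3 - <<'E'
from h import *
b,w=veg(); disks(); i=optics.camera_info("top")
hsv=cv2.cvtColor(b,cv2.COLOR_BGR2HSV); m=cv2.inRange(hsv,(22,150,120),(35,255,255)); m[:,:310]=0;m[:,445:]=0;m[:185]=0;m[257:]=0
for c,s in blobs(m,20)[0]: print("yellow",c.round(1),s,plane(i,*c,.032).round(3))
V=hsv[:,:,2]; m=(V<60); m[:195]=0;m[255:]=0;m[:,:172]=0;m[:,245:]=0
for c,s in blobs(m,20)[0]: print("handle",c.round(1),s,plane(i,*c,.09).round(3))
E
```

```text
top white [341.5 201.9] [335 195  14  14 141] [ 0.5743 -0.1869  0.03  ]
top white [323.7 203.8] [317 197  14  14 143] [ 0.5678 -0.1277  0.03  ]
top white [435.1 238.8] [425 228  20  21  46] [ 0.451  -0.4975  0.03  ]
top white [422.6 253.9] [415 250  16   7  67] [ 0.4014 -0.455   0.03  ]
wrist white [41. 21.] [   0    0   95   55 2710] [ 0.082 -0.155  0.035]
wrist white [561.  78.] [ 521    0  119  119 4423] [ 0.706 -0.247  0.035]
wrist white [588. 125.] [ 525  113  115   29 1605] [ 0.761 -0.296  0.035]
[268.7 200.1] [260 192  18  18 254] [0.5806 0.056  0.028 ]
[279.3 219.6] [271 211  18  18 260] [0.5155 0.0203 0.028 ]
[277.7 243.9] [269 235  19  19 274] [0.4351 0.025  0.028 ]
yellow [334.3 220.2] [325 213  20  15 213] [ 0.513 -0.163  0.032]
handle [200.  223.1] [185 222  32   5  54] [0.504 0.264 0.09 ]
```

All checks agree: the biscuits are on the board, the turner stands on the sheet, and both garlics and the lemon are in the crate. Handing in.

```bash
python3 -c "
from workcell import order
print(order.finish_job())"
```

```text
the job is handed in; nothing more can be done
None
```

The job is handed in at about 50 s of the 210 s limit: all three crispbreads lie flat on the serving board, the turner is flat on the baking sheet, and the lemon and both garlic bulbs are in the crate; the hand-in gave no verdict, and I did not re-measure the jars and shaker at the end.

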